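# Free a noodle cutter's roller with its forked key for washing

### The arm

A 6-joint arm with a two-finger parallel gripper is mounted at the origin on a cart in front of the work surface, level with it; the furniture and walls round the work are solid. World frame = base frame: x ahead of the robot, y to its left, z up, the work surface at z = 0. Lengths are in m, angles in rad, forces in N, time in s.
With the tool pointing down it reaches from about 0.3 to 0.75 m from the base axis. Payload 8.5 kg.
Tool frame: the origin (TCP) lies at the very end of the fingers, on their centre line; the grasp point (between the pads) lies 19 mm behind it; z points along the fingers, y is the line along which they close (so a half turn about z gives the same grasp; the last joint's range is limited). The gripper opens to 88 mm and grips with 3 to 60 N. Pads are 18 mm wide; open, the fingers measure 123 mm over their backs; the gripper's body (75 mm by 187 mm) begins 45 mm behind the grasp point.
Start: joints at [0.887, 0.381, 1.297, -0, 1.464, -0.215], TCP at [0.248, 0.491, 0.239] pointing down, gripper open.
Joint ranges: [-3.11, 3.11], [-0.89, 2.33], [0.22, 2.48], [-1.42, 4.56], [0.17, 2.85], [-2.88, 2.88]. Speed limits (rad/s): [2.39, 2.39, 3.14, 3.14, 3.14, 3.14].

### API

Orientations are given as a unit quaternion [x, y, z, w].
In Python, from workcell import manip, imaging, order gives the robot as it stands.
- The arm moves only by the tool step_arm, never from a script. Its argument "increments" is a list of rows, each an object of numbers: "tx", "ty", "tz": the shift along the tool's x, y, z in cm; "ax", "ay", "az": the turn, a rotation vector about the tool's x, y, z in rad; "grip": the finger opening in cm, from 0 to 8.81. A call has 1 to 10 rows; each row is the pose to reach, as a shift and turn from the pose commanded when the call began, along the tool's axes at that moment; what a row does not reach only later rows make up. A row lasts 1/8 s, in which the tool goes at most 62.5 mm and 10.7 degrees, less where a joint would pass 70% of its speed; a pose out of reach is approached as far as the arm can. A call with a gripper value outside its range is refused whole. The fingers move at their own pace and stop on an object; the grip force is fixed at half the most. Time passes only in rows, so rows that repeat a pose let the fingers close. It gives the time, the measured TCP pose, the force, the opening and the grip force at its end, in the units of the state.
- manip.state(): the state, without advancing time (a new reading comes with each control period).
- imaging.capture(name): name is "scene" or "side" or "wrist"; returns the picture (400x640x3 uint8, red, green, blue); there is no depth.
- imaging.camera_params(name): a dict with "intrinsics" (3x3 intrinsics, pixels), "camera_from_world" (4x4, takes a point from world to camera coordinates); the wrist camera has in their place "tool_from_camera" (4x4, takes a point from camera to tool coordinates, whose origin is the TCP and whose axes are the flange's). Camera axes: x right, y up, looking along -z (the intrinsics and any distortion apply to the point x, -y, -z); pixel columns grow to the right and rows downward; lengths in m; the calibration is good to about 2 mm. The wrist camera is an equidistant fisheye: a pixel r from the principal point sees the ray r / f radians off the axis. A picture is of the moment at which its call begins: read the wrist's pose just before it. camera_params takes no time and is no camera call.
- order.sign_off(): hands the job in; it is judged then, once.
The state is a dict: "t": time; "joint_pos": joint angles; "joint_velocities": joint speeds; "joint_efforts": joint torques, N m; "eef_pos": TCP position; "tool_rot": TCP orientation; "ft_force": force on the tool from outside, world axes, zero at the start; "ft_torque": the same for the moment, N m; "width": finger opening in m; "gripper_force": force on a finger pad.
Only numpy, scipy, OpenCV 4.12 (cv2) and the standard library are available. Lean on these libraries where they do the work, as an engineer would, in place of code of your own. Each camera call takes 0.05 s, during which the arm holds its last target. There are 200 camera calls.

### The job

The upper cutter roller of the noodle cutter has to come out for washing. With the forked key straddling the groove of its sprung axle bar, gently push the bar in towards the roller until its end leaves the hole, lift that end and let it spring out on top of the cheek, and lay the key back on the table. Then draw the roller out of the other cheek and lay it gently in the drip tray, along the ribs, without forcing anything against the frame or disturbing the other things.

Things in the scene. Friction and masses are not known exactly. Their poses are not given: they have to be found in the camera images.
- noodle_cutter: Steel noodle cutter, fixed to the table: base 100 x 150 mm, 85 mm high, crank knob reaching out to y +133. Origin: centre of its underside; z up, y along its rollers towards crank and gear case, -x its open front. Two upright cheeks, each with an 8.5 mm hole at x 0, z 75 mm: the crank-side cheek fills y +51.5..+65.5, the other (5 mm thick) y -73.5..-68.5; both are 50 mm deep (x) and their flat tops lie at z 84.5.
- sprung_hole (a point): Centre of the hole that holds the sprung bar, half-way through the 5 mm cheek on the -y side of the noodle cutter, 75 mm above its underside; axes as the noodle cutter's. The cheek's flat top is 9.5 mm above this point.
- roller_center (a point): Centre of the removable upper cutter roller (ridged metal, 32 mm across, 90 mm long, about 0.26 kg); its y axis is the roller's axis. At +y a 14 mm hub (to y 50) and a plain 6 mm stub axle (y 50..61.5) that sits 10 mm deep in the crank-side cheek; at -y the sprung bar. It has about 1.5 mm of end play each way in the frame. Another roller is fixed 2 mm below it and stays.
- spring_bar (a joint): How far the sprung bar is pressed into the roller, m: 0 fully out, 0.006 the stop. The spring pushes back with 2.6 N at first, 0.4 N more per mm. The bar reaches 5.5 mm past the inner face of its cheek with the roller centred; the push first slides the roller to the end of its play, away from that cheek, so 4 mm of pressing brings it out, and about 5 lets it be lifted clear. Press only until the stop is felt: over 9 N bends it.
- bar_groove (a point): Middle of the groove of the sprung bar, on its axis; y axis along the bar, +y into the roller. The bar is 6 mm thick; the groove is 7 mm wide, between a 16 mm flange (y +3.5..+6.5; the one to push on) and an 11 mm flange (y -3.5..-6.5), which stops 1.5 mm short of the cheek. Open to the front and above; the roller's end face is 15.5 mm away. When the roller is drawn out, the 11 mm flange must first be lifted over the cheek top (2.5 mm more than the bar resting on it).
- bar_tip (a point): End of the sprung bar, on its axis, 13.5 mm from the middle of the groove in -y. y axis along the bar.
- key_grip (a point): Middle of the forked key's wooden handle where it is to be held, half-way up. Loose, 0.075 kg, 108 mm long, lying on its edge. x points along the key to the fork, z up. The handle is 16 mm wide (y), 19 mm high (z) and runs from x -45 to x +28 mm.
- key_notch (a point): Centre of the fork's notch, 53.5 mm ahead (+x) of the grip point at the same height. The fork is a steel blade 3 mm thick (y) and 19 mm high, two prongs one above the other with a gap of 8.4 mm; the notch is open to +x, its root 5 mm behind this point and the prong ends 9 mm ahead of it.
- tray_floor (a point): Middle of the floor (3 mm above the table) of a loose steel drip tray, 190 mm (x) by 140 mm (y), rim 18 mm high, 0.9 kg. Five ribs 22 mm apart, the third along the middle, run along its x axis and stand 2 mm above the floor; the roller nests between two of them.
- key: The forked key itself (see key_grip and key_notch). Origin: on its lower edge, right below the grip point.
- roller: The cutter roller with its sprung bar. Origin and axes: as roller_center.
- tray: The drip tray. Origin: centre of its underside; axes as tray_floor.
- egg_bowl: Bystander, loose: glass bowl of brown eggs, 207 mm across, 60 mm high; origin at its underside.
- mill_1: Bystander, loose: small salt shaker, 44 mm across, 90 mm high; origin at its underside.
- glass_1: Bystander, loose: clear drinking glass, 83 mm across, 94 mm high; origin at its underside.
- mug_2: Bystander, loose: cream mug with a handle, 90 mm across, 104 mm high; origin at its underside.
- lemon_1: Bystander, loose: yellow lemon, 75 x 56 mm, 57 mm high; origin at its underside.
- garlic_1: Bystander, loose: garlic bulb, 48 mm; origin at its underside.

How it is judged:
On the way, in this order (a step that is already met when the one before it is completed fails the run):
1. the sprung bar is being pressed in by the forked key (value of joint spring_bar above 0.003 m and contact force between key and roller above 1 N), for 0.1 s.
2. the sprung end is out of its hole and above the top of its cheek, with the roller still in the frame (z of bar_tip in the frame of noodle_cutter above 0.086 m and distance between roller_center and sprung_hole below 0.095 m), for 0.2 s.
At the end, for the whole second after the job is handed in: The roller lies at rest on the tray's floor, within 35 mm of its middle lengthwise and 50 mm crosswise, its axis within 0.3 rad of the ribs; the key lies at rest on the table, outside the tray; nothing is held (x of roller_center in the frame of tray_floor between -0.035 and 0.035 m and y of roller_center in the frame of tray_floor between -0.05 and 0.05 m and z of roller_center in the frame of tray_floor below 0.026 m and angle between the y axis of roller and the x axis of tray, either way round below 0.3 rad and linear speed of each of roller, key below 0.02 m/s and height (world z) of key_grip below 0.02 m and contact force between key and tray below 0.05 N); the robot touches nothing.
It fails at once if the key presses on the roller or its bar with more than 9 N (contact force between key and roller above 9 N).
It fails at once if the roller or its bar is forced against the frame with more than 25 N (contact force between roller and noodle_cutter above 25 N).
It fails at once if the roller is dropped or banged into the tray (more than 40 N) (contact force between roller and tray above 40 N).
It fails at once if the tray is shoved more than 3 cm (distance of tray from where it was at the start of the episode above 0.03 m).
It fails at once if a bystander is moved more than 2 cm (distance of any of egg_bowl, mill_1, glass_1, mug_2, lemon_1, garlic_1 from where it was at the start of the episode above 0.02 m).
It also fails if it takes over 72 s, if anything falls off the work surface, if the arm or the gripper's body presses on something with over 40 N, if the wrist force passes 120 N, or if a joint passes its speed limit or range.

## Working session

There is one attempt and no reset: what is moved stays moved. The work goes in short steps, Python scripts to look and compute and a tool call to move; the robot and the scene stay as the last step left them, time stands still between calls to the robot, and variables do not carry over. Pictures are saved under pics/ and viewed, at most 10 in all, crops included, and the job is handed in when it is done.

Besides the shell and the picture viewer there is one more tool, called after "Request:" by a JSON object that holds its "name" and its "arguments". step_arm: Moves the arm, as the interface text tells. Its arguments: {"type":"object","properties":{"increments":{"type":"array"}},"required":["increments"]}

```bash
mkdir -p pics; python3 - <<'E'
from workcell import manip, imaging, order
import cv2,numpy as np
s=manip.state();print(s['t'],s['eef_pos'],s['tool_rot'],s['width'])
np.set_printoptions(precision=4,suppress=True)
for n in ('scene','side','wrist'):
    im=imaging.capture(n);cv2.imwrite(f'pics/{n}0.png',im[:,:,::-1]);p=imaging.camera_params(n)
    for k,v in p.items():print(n,k,np.array(v).tolist() if not isinstance(v,str) else v)
a=[cv2.imread(f'pics/{n}0.png') for n in ('scene','side')]
E
```

```text
0.0 [0.24832344 0.49044232 0.23812719] [ 2.32255810e-01  9.72654460e-01 -6.64904847e-04 -3.12972123e-04] 0.0881020948382272
scene intrinsics [[364.5819222924958, 0.0, 321.37991875418066], [0.0, 364.5819222924958, 194.55437295763952], [0.0, 0.0, 1.0]]
scene camera_from_world [[0.8009945477892294, -0.5984890055889487, -0.014786635894593524, -0.3162579231971443], [0.23973475193465632, 0.2980237082799423, 0.9239638077424357, -0.2742153356153914], [-0.5485754124336568, -0.7436348428444051, 0.3821939787346474, -0.5818290971503295], [0.0, 0.0, 0.0, 1.0]]
side intrinsics [[503.46329984526136, 0.0, 316.3839491794707], [0.0, 503.46329984526136, 201.46730760045074], [0.0, 0.0, 1.0]]
side camera_from_world [[-0.8293233405293543, -0.558743271615761, -0.005362208253008627, 0.5764025640821967], [0.20686068072159622, -0.3159225161456624, 0.9259598385262676, -0.11551503867766384], [-0.519067871886356, 0.7668108764332373, 0.37758392995340767, -1.4198700044482593], [0.0, 0.0, 0.0, 1.0]]
wrist intrinsics [[309.70691628693146, 0.0, 320.214687467033], [0.0, 309.70691628693146, 203.35959492797213], [0.0, 0.0, 1.0]]
wrist tool_from_camera [[0.00012862541151662286, 0.9588557112015424, 0.2838938332399763, 0.07313544730309098], [0.9999997412482988, -0.0003242688268095173, 0.0006421472288992753, 0.0006335666224365211], [0.0007077844581054498, 0.28389367718551245, -0.9588555048052071, -0.14621738454367855], [0.0, 0.0, 0.0, 1.0]]
```

View pics/scene0.png

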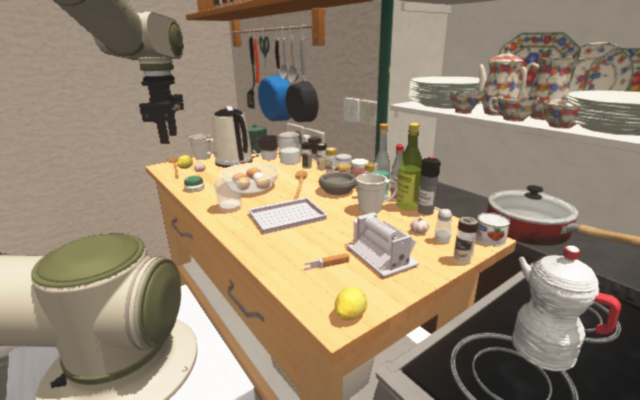

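View pics/side0.png

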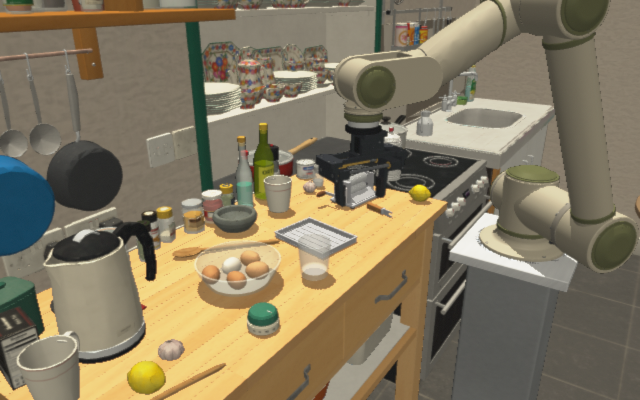

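The scene view shows the cutter at about (382,243), the key at (328,262) and the tray at (288,215). In the side view the cutter is at (360,188), the key at (380,208) and the tray at (315,235).

```bash
cat > h.py <<'E'
import numpy as np,cv2
from workcell import manip,imaging,order
from scipy.spatial.transform import Rotation as R
np.set_printoptions(precision=4,suppress=True)
def ray(n,u,v,st=None):
    p=imaging.camera_params(n);K=np.array(p['intrinsics'])
    x=(u-K[0,2])/K[0,0];y=(v-K[1,2])/K[1,1]
    if n=='wrist':
        r=np.hypot(x,y);d=np.array([x/r*np.sin(r),-y/r*np.sin(r),-np.cos(r)]) if r>1e-9 else np.array([0,0,-1.])
        T=np.array(p['tool_from_camera']);W=np.eye(4);W[:3,:3]=R.from_quat(st['tool_rot']).as_matrix();W[:3,3]=st['eef_pos'];M=W@T
    else:
        d=np.array([x,-y,-1.]);M=np.linalg.inv(np.array(p['camera_from_world']))
    d=M[:3,:3]@d
    return M[:3,3],d/np.linalg.norm(d)
def plane(n,u,v,z,st=None):
    o,d=ray(n,u,v,st);return o+d*(z-o[2])/d[2]
def tri(*rs):
    A=np.zeros((3,3));b=np.zeros(3)
    for o,d in rs:
        P=np.eye(3)-np.outer(d,d);A+=P;b+=P@o
    x=np.linalg.solve(A,b);return x,[np.linalg.norm((np.eye(3)-np.outer(d,d))@(x-o)) for o,d in rs]
def proj(n,X,st=None):
    p=imaging.camera_params(n);K=np.array(p['intrinsics'])
    if n=='wrist':
        T=np.array(p['tool_from_camera']);W=np.eye(4);W[:3,:3]=R.from_quat(st['tool_rot']).as_matrix();W[:3,3]=st['eef_pos'];C=np.linalg.inv(W@T)
    else: C=np.array(p['camera_from_world'])
    c=C[:3,:3]@np.array(X)+C[:3,3]
    x,y,z=c[0],-c[1],-c[2]
    if n=='wrist':
        r=np.hypot(x,y);t=np.arctan2(r,z);x,y,z=x/r*t,y/r*t,1
    return K[0,0]*x/z+K[0,2],K[1,1]*y/z+K[1,2]
E
python3 - <<'E'
from h import *
for n,u,v in [('scene',382,262),('scene',328,262),('scene',288,215),('scene',351,303),('side',315,235),('side',380,208),('side',360,203)]:print(n,u,v,plane(n,u,v,0))
a=cv2.imread('pics/scene0.png')[185:325,240:440];b=cv2.imread('pics/side0.png')[160:260,270:430]
a=cv2.resize(a,(800,560),interpolation=cv2.INTER_CUBIC);cv2.imwrite('pics/a.png',a)
E
```

```text
scene 382 262 [ 0.5403 -0.0408  0.    ]
scene 328 262 [ 0.4415  0.0366 -0.    ]
scene 288 215 [0.5027 0.3109 0.    ]
scene 351 303 [ 0.388  -0.1063  0.    ]
side 315 235 [0.5116 0.2795 0.    ]
side 380 208 [ 0.4464 -0.0054  0.    ]
side 360 203 [ 0.5226 -0.0071  0.    ]
```

View pics/a.png

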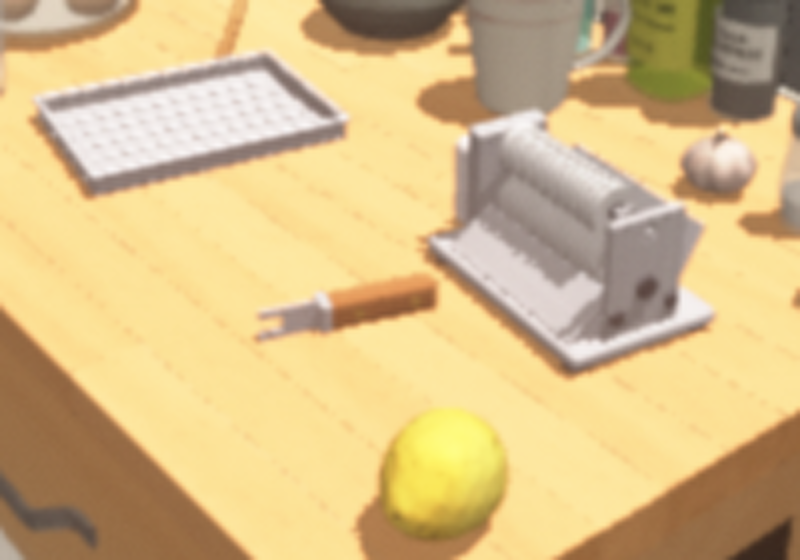

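The close-up shows the key pointing roughly left with its fork at crop (257,330), and the handle end at (437,290). The cutter's thin cheek is on the right, with base corners at (575,370), (430,242) and (714,318). Tray rim corners are at (38,100), (95,190), (345,130) and (265,55).

```bash
python3 - <<'E'
from h import *
f=lambda u,v,z:plane('scene',u/4+240-.4,v/4+185-.4,z)
P={k:f(*q) for k,q in dict(near=(575,370,0),left=(430,242,0),right=(714,318,0),forkend=(258,326,.0095),hend=(437,290,.0095),hlow=(333,327,0),t1=(38,100,.018),t2=(95,187,.018),t3=(345,130,.018),t4=(265,55,.018)).items()}
for k,v in P.items():print(k,v)
print('base lens',np.linalg.norm(P['near']-P['left']),np.linalg.norm(P['near']-P['right']))
print('cutter yaw',np.arctan2(*(P['left']-P['near'])[[1,0]]),np.arctan2(*(P['right']-P['near'])[[1,0]]),'center',(P['left']+P['right'])/2)
print('key yaw',np.arctan2(*(P['forkend']-P['hend'])[[1,0]]),np.linalg.norm(P['forkend']-P['hend']))
print('tray',(P['t1']+P['t2']+P['t3']+P['t4'])/4,[np.linalg.norm(P[a]-P[b]) for a,b in (('t1','t2'),('t2','t3'),('t3','t4'),('t4','t1'))],np.arctan2(*(P['t3']-P['t2'])[[1,0]]),np.arctan2(*(P['t4']-P['t1'])[[1,0]]))
E
```

```text
near [ 0.4999 -0.0846  0.    ]
left [0.5267 0.0679 0.    ]
right [ 0.5991 -0.0979  0.    ]
forkend [0.3801 0.0449 0.0095]
hend [0.4836 0.0113 0.0095]
hlow [0.4212 0.0296 0.    ]
t1 [0.4122 0.3824 0.018 ]
t2 [0.38   0.2343 0.018 ]
t3 [0.5602 0.1998 0.018 ]
t4 [0.5928 0.347  0.018 ]
base lens 0.15481873784912445 0.10004507680001155
cutter yaw 1.3970736564863375 -0.13365146439409625 center [ 0.5629 -0.015   0.    ]
key yaw 2.8274198094511127 0.10885330634874779
tray [0.4863 0.2909 0.018 ] [np.float64(0.15152715413245318), np.float64(0.18353028015315756), np.float64(0.15077010559631793), np.float64(0.18403989686298927)] -0.18952519783800764 -0.19371410200497266
```

```bash
cat >> h.py <<'E'
def down(yaw):  # tool z down, tool x at yaw
    c,s=np.cos(yaw),np.sin(yaw);return R.from_matrix(np.array([[c,s,0],[s,-c,0],[0,0,-1.]]))
def inc(pos,rot,st=None):
    st=st or manip.state();r0=R.from_quat(st['tool_rot'])
    print('cm',r0.inv().apply(np.array(pos)-st['eef_pos'])*100,'rv',(r0.inv()*rot).as_rotvec())
E
python3 -c "
from h import *
inc([.44,.025,.2],down(2.83))"
```

```text
cm [-38.1281 -32.8663   3.8558] rv [-0.001  -0.0003 -0.1572]
```

Request:
{"name": "step_arm", "arguments": {"increments": [{"tx": -7.6,"ty": -6.6,"tz": 0.8,"az": -0.03,"grip": 4},{"tx": -12,"ty": -10.5,"tz": 1.2,"az": -0.05,"grip": 4},{"tx": -16.5,"ty": -14.3,"tz": 1.6,"az": -0.07,"grip": 4},{"tx": -21,"ty": -18,"tz": 2,"az": -0.09,"grip": 4},{"tx": -25.5,"ty": -22,"tz": 2.4,"az": -0.11,"grip": 4},{"tx": -30,"ty": -26,"tz": 2.8,"az": -0.13,"grip": 4},{"tx": -34,"ty": -29.5,"tz": 3.3,"az": -0.15,"grip": 4},{"tx": -38.1,"ty": -32.9,"tz": 3.9,"az": -0.157,"grip": 4},{"tx": -38.1,"ty": -32.9,"tz": 3.9,"az": -0.157,"grip": 4},{"tx": -38.1,"ty": -32.9,"tz": 3.9,"az": -0.157,"grip": 4}]}}

```text
validation failed for argument at $.in...
```

```bash
python3 - <<'E'
from h import *
import json
s=manip.state();print(s['t'],np.array(s['eef_pos']),s['joint_pos'],s['ft_force'])
im=imaging.capture('wrist');cv2.imwrite('pics/w1.png',im[:,:,::-1])
np.savez('s1.npz',e=s['eef_pos'],q=s['tool_rot'])
E
```

```text
0.15 [0.2484 0.4905 0.2383] [ 0.8867  0.381   1.298   0.      1.4636 -0.2153] [0.3646 0.0982 0.2298]
```

View pics/w1.png

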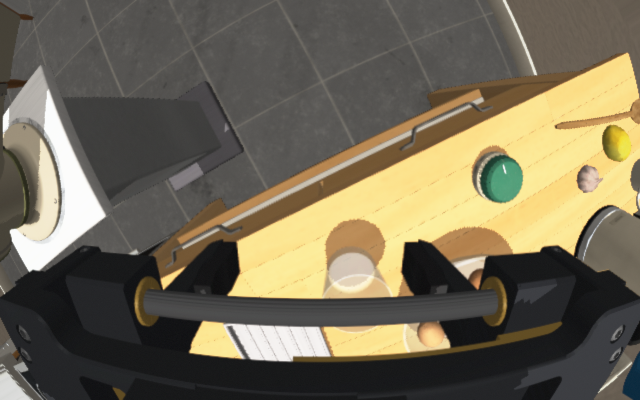

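The wrist view shows the gripper at the image bottom; "up" in the image is tool +x. The move call was refused and nothing moved. I'll retry with every field present.

Request:
{"name": "step_arm", "arguments": {"increments": [{"tx": -5.1,"ty": -4.4,"tz": 0.5,"ax": 0.0,"ay": 0.0,"az": -0.03,"grip": 4.0},{"tx": -10.1,"ty": -8.7,"tz": 1.2,"ax": 0.0,"ay": 0.0,"az": -0.05,"grip": 4.0}]}}

```text
t: 0.45
eef_pos: [0.2961, 0.3743, 0.2273]
tool_rot: [0.207, 0.978, -0.0, 0.0]
ft_force: [1.3, 0.9, -0.6]
width: 0.0703
gripper_force: 0.0
```

```bash
python3 -c "
from h import *
inc([.44,.025,.2],down(2.83))"
```

```text
cm [-27.2886 -26.1308   2.7367] rv [-0.0001  0.0002 -0.1047]
```

Request:
{"name": "step_arm", "arguments": {"increments": [{"tx": -4.2,"ty": -4.0,"tz": 0.5,"ax": 0.0,"ay": 0.0,"az": -0.02,"grip": 4.0},{"tx": -8.4,"ty": -8.0,"tz": 0.9,"ax": 0.0,"ay": 0.0,"az": -0.04,"grip": 4.0},{"tx": -12.6,"ty": -12.0,"tz": 1.3,"ax": 0.0,"ay": 0.0,"az": -0.06,"grip": 4.0},{"tx": -16.8,"ty": -16.0,"tz": 1.7,"ax": 0.0,"ay": 0.0,"az": -0.08,"grip": 4.0},{"tx": -21.0,"ty": -20.0,"tz": 2.1,"ax": 0.0,"ay": 0.0,"az": -0.1,"grip": 4.0},{"tx": -25.0,"ty": -24.0,"tz": 2.5,"ax": 0.0,"ay": 0.0,"az": -0.105,"grip": 4.0},{"tx": -27.3,"ty": -26.1,"tz": 2.7,"ax": 0.0,"ay": 0.0,"az": -0.105,"grip": 4.0},{"tx": -27.3,"ty": -26.1,"tz": 2.7,"ax": 0.0,"ay": 0.0,"az": -0.105,"grip": 4.0}]}}

```text
t: 1.45
eef_pos: [0.4397, 0.0246, 0.2003]
tool_rot: [0.158, 0.987, 0.0, -0.0]
ft_force: [-0.1, 0.9, 0.1]
width: 0.04
gripper_force: 0.0
```

```bash
python3 - <<'E'
from h import *
s=manip.state();print(s['t'],np.array(s['eef_pos']),s['joint_pos'],s['ft_force'],s['width'])
for i in 'a':
  im=imaging.capture('wrist');cv2.imwrite('pics/w2.png',im[:,:,::-1])
np.savez('s2.npz',eef_pos=s['eef_pos'],tool_rot=s['tool_rot'])
E
```

```text
1.45 [0.4397 0.0246 0.2003] [-0.2142  0.2263  1.6479 -0.      1.2679 -1.4679] [-0.0586  0.853   0.0983] 0.04004906890796038
```

View pics/w2.png

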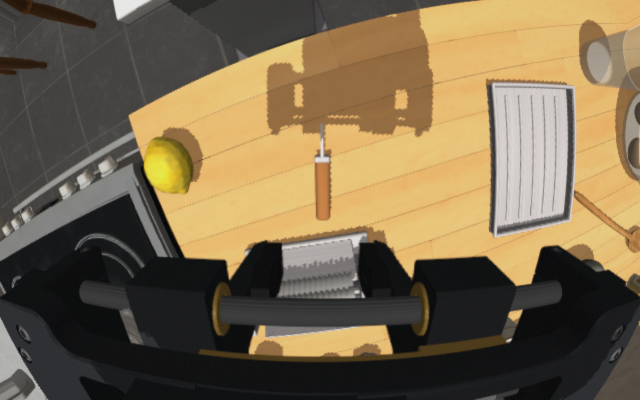

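The wrist view shows the key pointing straight up the image: handle at (323,157)–(323,218), fork tip at (321,125). Tray rim corners are at about (490,82), (574,87), (571,220) and (494,235). The cutter is under the fingers, around (315,270).

```bash
python3 - <<'E'
from h import *
d=np.load('s2.npz');st={k:d[k] for k in d}
im=cv2.imread('pics/w2.png');hsv=cv2.cvtColor(im,cv2.COLOR_BGR2HSV)
c=im[130:235,300:345].astype(int);  # handle is darker/redder orange
m=((c[:,:,2]-c[:,:,0]>80)&(c[:,:,1]<140)).astype(np.uint8)
n,l,stt,ce=cv2.connectedComponentsWithStats(m);k=1+np.argmax(stt[1:,4]);print(stt[k],ce[k]+[300,130])
ys,xs=np.where(l==k);r=cv2.minAreaRect(np.c_[xs+300,ys+130].astype(np.float32));print(r)
bx=cv2.boxPoints(r);bx=bx[np.argsort(bx[:,1])];a=bx[:2].mean(0);b=bx[2:].mean(0)
A=plane('wrist',*a,.019,st);B=plane('wrist',*b,.019,st);T=plane('wrist',321.5,125,.0095,st)
print('front',A,'back',B,'len',np.linalg.norm(A-B),'yaw',np.arctan2(*(A-B)[[1,0]]),'fork',T,'yaw2',np.arctan2(*(T-(A+B)/2)[[1,0]]),np.linalg.norm(T-B))
u=(A-B)/np.linalg.norm(A-B);print('grip',(A-.028*u+B+.045*u)/2)
for q in [(490,82),(574,87),(571,220),(494,235)]:print(plane('wrist',*q,.018,st))
print('lemon',plane('wrist',168,165,.028,st))
E
```

```text
[ 15  33  16  57 798] [322.104  190.7343]
((322.5, 191.0), (56.0, 15.0), 90.0)
front [0.4205 0.0339 0.019 ] back [0.4806 0.0143 0.019 ] len 0.06321399402255097 yaw 2.8265761394106423 fork [0.3819 0.0454 0.0095] yaw2 2.8402807398014214 0.10394445438656985
grip [0.4424 0.0267 0.019 ]
[0.3851 0.2488 0.018 ]
[0.4141 0.3916 0.018 ]
[0.6013 0.3588 0.018 ]
[0.5727 0.2168 0.018 ]
lemon [ 0.3634 -0.131   0.028 ]
```

Request:
{"name": "step_arm", "arguments": {"increments": [{"tx": 0.0,"ty": 0.15,"tz": 6.0,"ax": 0.0,"ay": 0.0,"az": 0.0,"grip": 4.0},{"tx": 0.0,"ty": 0.15,"tz": 11.5,"ax": 0.0,"ay": 0.0,"az": 0.0,"grip": 4.0},{"tx": 0.0,"ty": 0.15,"tz": 16.0,"ax": 0.0,"ay": 0.0,"az": 0.0,"grip": 4.0},{"tx": 0.0,"ty": 0.15,"tz": 18.5,"ax": 0.0,"ay": 0.0,"az": 0.0,"grip": 4.0},{"tx": 0.0,"ty": 0.15,"tz": 19.7,"ax": 0.0,"ay": 0.0,"az": 0.0,"grip": 4.0},{"tx": 0.0,"ty": 0.15,"tz": 19.7,"ax": 0.0,"ay": 0.0,"az": 0.0,"grip": 4.0},{"tx": 0.0,"ty": 0.15,"tz": 19.7,"ax": 0.0,"ay": 0.0,"az": 0.0,"grip": 1.0},{"tx": 0.0,"ty": 0.15,"tz": 19.7,"ax": 0.0,"ay": 0.0,"az": 0.0,"grip": 1.0},{"tx": 0.0,"ty": 0.15,"tz": 19.7,"ax": 0.0,"ay": 0.0,"az": 0.0,"grip": 1.0},{"tx": 0.0,"ty": 0.15,"tz": 19.7,"ax": 0.0,"ay": 0.0,"az": 0.0,"grip": 1.0}]}}

```text
t: 2.75
eef_pos: [0.4399, 0.0274, 0.0043]
tool_rot: [0.156, 0.988, -0.0, 0.001]
ft_force: [-0.9, 0.2, 7.1]
width: 0.0156
gripper_force: 30.0
```

Request:
{"name": "step_arm", "arguments": {"increments": [{"tx": 0.0,"ty": 0.0,"tz": -2.0,"ax": 0.0,"ay": 0.0,"az": 0.0,"grip": 1.0},{"tx": 0.0,"ty": 0.0,"tz": -6.0,"ax": 0.0,"ay": 0.0,"az": 0.0,"grip": 1.0},{"tx": 0.0,"ty": 0.0,"tz": -11.0,"ax": 0.0,"ay": 0.0,"az": 0.0,"grip": 1.0},{"tx": -1.0,"ty": -1.0,"tz": -14.0,"ax": 0.0,"ay": 0.0,"az": 0.18,"grip": 1.0},{"tx": -2.0,"ty": -2.0,"tz": -14.5,"ax": 0.0,"ay": 0.0,"az": 0.36,"grip": 1.0},{"tx": -3.0,"ty": -3.0,"tz": -14.5,"ax": 0.0,"ay": 0.0,"az": 0.54,"grip": 1.0},{"tx": -4.0,"ty": -4.0,"tz": -14.5,"ax": 0.0,"ay": 0.0,"az": 0.72,"grip": 1.0},{"tx": -5.0,"ty": -5.5,"tz": -14.5,"ax": 0.0,"ay": 0.0,"az": 0.9,"grip": 1.0},{"tx": -5.7,"ty": -6.5,"tz": -14.5,"ax": 0.0,"ay": 0.0,"az": 1.08,"grip": 1.0},{"tx": -5.7,"ty": -7.5,"tz": -14.5,"ax": 0.0,"ay": 0.0,"az": 1.26,"grip": 1.0}]}}

```text
t: 4.0
eef_pos: [0.4707, -0.0619, 0.1486]
tool_rot: [0.71, 0.704, -0.0, -0.0]
ft_force: [-0.2, -0.3, -1.1]
width: 0.0152
gripper_force: 30.0
```

Request:
{"name": "step_arm", "arguments": {"increments": [{"tx": 0.0,"ty": 0.0,"tz": 0.0,"ax": 0.0,"ay": 0.0,"az": 0.18,"grip": 1.0},{"tx": 0.0,"ty": 0.0,"tz": 0.0,"ax": 0.0,"ay": 0.0,"az": 0.36,"grip": 1.0},{"tx": 0.0,"ty": 0.0,"tz": 0.0,"ax": 0.0,"ay": 0.0,"az": 0.54,"grip": 1.0},{"tx": 0.0,"ty": 0.0,"tz": 0.0,"ax": 0.0,"ay": 0.0,"az": 0.72,"grip": 1.0},{"tx": 0.0,"ty": 0.0,"tz": 0.0,"ax": 0.0,"ay": 0.0,"az": 0.9,"grip": 1.0},{"tx": 0.0,"ty": 0.0,"tz": 0.0,"ax": 0.0,"ay": 0.0,"az": 1.08,"grip": 1.0},{"tx": 0.0,"ty": 0.0,"tz": 0.0,"ax": 0.0,"ay": 0.0,"az": 1.26,"grip": 1.0},{"tx": 0.0,"ty": 0.0,"tz": 0.0,"ax": 0.0,"ay": 0.0,"az": 1.44,"grip": 1.0},{"tx": 0.0,"ty": 0.0,"tz": 0.0,"ax": 0.0,"ay": 0.0,"az": 1.62,"grip": 1.0},{"tx": 0.0,"ty": 0.0,"tz": 0.0,"ax": 0.0,"ay": 0.0,"az": 1.73,"grip": 1.0}]}}

```text
t: 5.25
eef_pos: [0.4705, -0.0614, 0.1487]
tool_rot: [0.997, -0.083, -0.0, -0.0]
ft_force: [-0.3, -0.0, -1.0]
width: 0.0159
gripper_force: 30.0
```

Request:
{"name": "step_arm", "arguments": {"increments": [{"tx": 0.0,"ty": 0.0,"tz": 0.0,"ax": 0.0,"ay": 0.0,"az": 0.0,"grip": 1.0},{"tx": 0.0,"ty": 0.0,"tz": 0.0,"ax": 0.0,"ay": 0.0,"az": 0.0,"grip": 1.0}]}}

```text
t: 5.5
eef_pos: [0.4707, -0.0614, 0.1487]
tool_rot: [0.997, -0.08, -0.0, -0.0]
ft_force: [0.4, -0.5, -2.1]
width: 0.0156
gripper_force: 30.0
```

```bash
python3 - <<'E'
from h import *
s=manip.state();print(s['t'],np.array(s['eef_pos']),s['tool_rot'],s['joint_pos'],s['ft_force'],s['width'])
im=imaging.capture('wrist');cv2.imwrite('pics/w3.png',im[:,:,::-1])
np.savez('s3.npz',eef_pos=s['eef_pos'],tool_rot=s['tool_rot'])
cv2.imwrite('pics/w3c.png',cv2.resize(im[100:300,190:450,::-1],(780,600),interpolation=cv2.INTER_CUBIC))
E
```

```text
5.5 [ 0.4707 -0.0614  0.1487] [ 0.9968 -0.08   -0.     -0.    ] [-0.3799  0.3445  1.6456  0.      1.1516  1.351 ] [ 0.4373 -0.4732 -2.14  ] 0.015616701782840529
```

View pics/w3c.png

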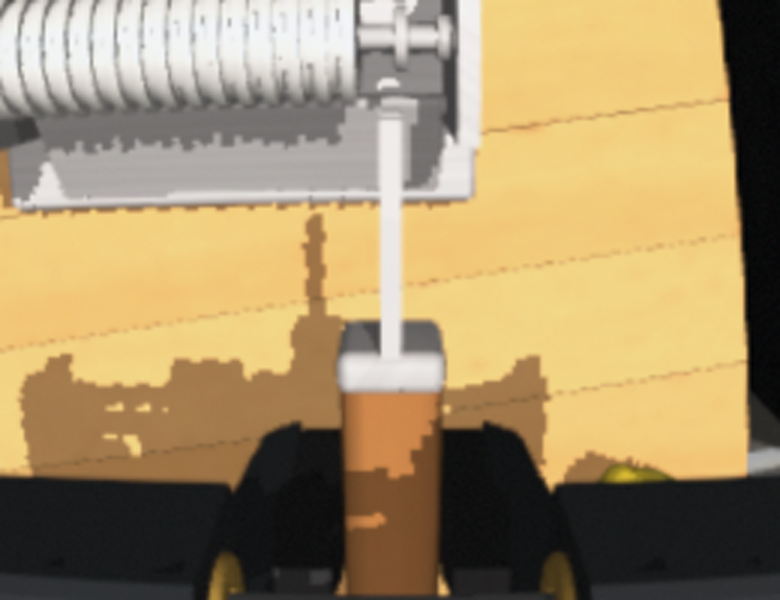

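The picture shows the key held straight, its blade ending at crop (390,118). The roller bar above it has its 16 mm flange at (401,39) and 11 mm flange at (446,37). The base's front edge runs from (20,208) to (472,198).

```bash
python3 - <<'E'
from h import *
d=np.load('s3.npz');st={k:d[k] for k in d}
f=lambda u,v,z:plane('wrist',u/3+190-.33,v/3+100-.33,z,st)
F=f(401,39,.075);G=f(446,37,.075);print('f16',F,'f11',G,np.linalg.norm(F-G),'(10 expected)')
a,b=f(20,208,.0),f(472,198,.0);print('base edge',a,b,np.linalg.norm(a-b),np.arctan2(*(a-b)[[1,0]])-np.pi/2)
print('cheek top edge',f(481,0,.0845),f(481,140,.0845),f(457,20,.0845))
r0=R.from_quat(st['tool_rot']);T=lambda p:r0.inv().apply(p-st['eef_pos'])*1000
zc=st['eef_pos'][2]+.0052
tp=f(390,116,zc+.0095);print('fork tip tool mm',T(tp),'f16',T(F),'f11',T(G),'ferrule',T(f(391,372,zc+.0095)))
print('blade sides',T(f(381,240,zc+.0095)),T(f(402,240,zc+.0095)))
print(np.arctan2(*(r0.as_matrix()[:2,0][::-1])))
for z in (0,.005,.01):
  a,b=f(20,208,z),f(472,198,z);print(z,np.linalg.norm(a-b))
E
```

```text
f16 [ 0.544 -0.075  0.075] f11 [ 0.5428 -0.0855  0.075 ] 0.01052511403195589 (10 expected)
base edge [0.5131 0.06   0.    ] [ 0.4903 -0.0904  0.    ] 0.1520830504156155 -0.15056829439677077
cheek top edge [ 0.5501 -0.094   0.0845] [ 0.5185 -0.0893  0.0845] [ 0.5463 -0.088   0.0845]
fork tip tool mm [ 63.3074  -0.7015 -14.701 ] f16 [74.5703  1.7598 73.6942] f11 [75.1158 12.2707 73.6941] ferrule [ 25.0349  -0.5619 -14.7004]
blade sides [ 45.3491  -2.0073 -14.7007] [ 45.3492   1.0308 -14.7007]
-0.16011392442427552
0 0.1520830504156155
0.005 0.14950459358760607
0.01 0.14692613675959668
```

Request:
{"name": "step_arm", "arguments": {"increments": [{"tx": -0.6,"ty": 0.8,"tz": 1.0,"ax": 0.0,"ay": 0.0,"az": -0.01,"grip": 1.0},{"tx": -0.6,"ty": 0.8,"tz": 3.0,"ax": 0.0,"ay": 0.0,"az": -0.01,"grip": 1.0},{"tx": -0.6,"ty": 0.8,"tz": 5.0,"ax": 0.0,"ay": 0.0,"az": -0.01,"grip": 1.0},{"tx": -0.6,"ty": 0.8,"tz": 7.0,"ax": 0.0,"ay": 0.0,"az": -0.01,"grip": 1.0},{"tx": -0.6,"ty": 0.8,"tz": 7.8,"ax": 0.0,"ay": 0.0,"az": -0.01,"grip": 1.0},{"tx": -0.6,"ty": 0.8,"tz": 8.0,"ax": 0.0,"ay": 0.0,"az": -0.01,"grip": 1.0},{"tx": -0.6,"ty": 0.8,"tz": 8.0,"ax": 0.0,"ay": 0.0,"az": -0.01,"grip": 1.0}]}}

```text
t: 6.42
eef_pos: [0.4636, -0.0685, 0.069]
tool_rot: [0.997, -0.076, 0.0, 0.0]
ft_force: [-0.2, 0.4, -0.7]
width: 0.0157
gripper_force: 30.0
```

```bash
python3 - <<'E'
from h import *
s=manip.state();print(s['t'],np.array(s['eef_pos']),s['tool_rot'],s['ft_force'],s['width'])
im=imaging.capture('wrist')
np.savez('s4.npz',eef_pos=s['eef_pos'],tool_rot=s['tool_rot'])
si=imaging.capture('side');sc=imaging.capture('scene')
a=cv2.resize(im[130:280,220:420,::-1],(800,600),interpolation=cv2.INTER_CUBIC)
p=proj('side',[.53,-.08,.075]);q=proj('scene',[.53,-.08,.075]);print(p,q)
cv2.imwrite('pics/w4c.png',a);cv2.imwrite('pics/si4.png',si[:,:,::-1]);cv2.imwrite('pics/sc4.png',sc[:,:,::-1])
E
```

```text
6.425 [ 0.4636 -0.0685  0.069 ] [ 0.9971 -0.0759  0.0003  0.0001] [-0.2122  0.4308 -0.7291] 0.015680379906759308
(np.float64(369.1655132547043), np.float64(175.58270765396213)) (np.float64(393.43904670981425), np.float64(241.82271656716202))
```

View pics/w4c.png

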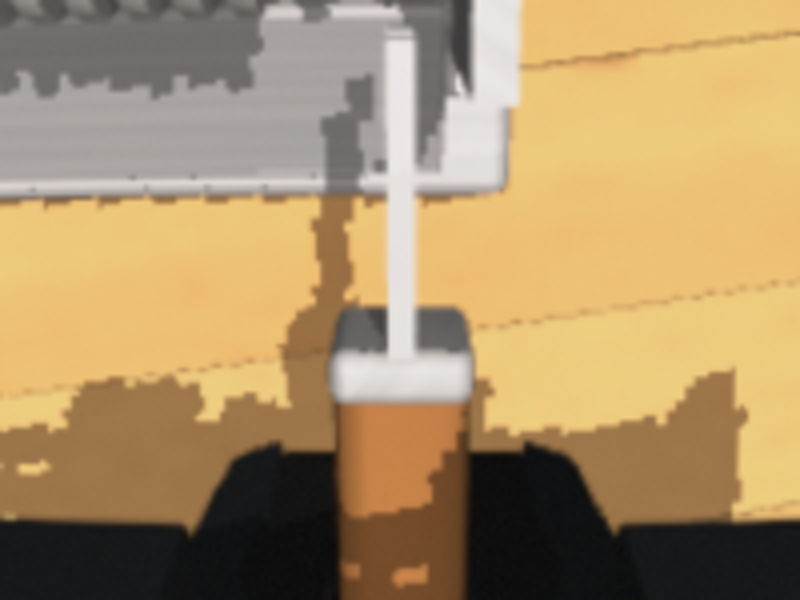

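The blade is at crop (400,30–350), but the bar lies above the crop. I'll take a composite that includes the bar and the scene view.

```bash
python3 - <<'E'
from h import *
im=imaging.capture('wrist')[:,:,::-1];cv2.imwrite('pics/w5.png',im)
sc=cv2.imread('pics/sc4.png');si=cv2.imread('pics/si4.png')
r=lambda a,s:cv2.resize(a,s,interpolation=cv2.INTER_CUBIC)
W=r(im[70:145,270:370],(800,600))[:, :]  # x8
W=W[:,:];L=r(im[75:150,295:355],(480,600));S=r(sc[215:277,367:407],(320,496))
o=np.zeros((600,800,3),np.uint8);o[:,:480]=L;o[:496,480:]=S
cv2.imwrite('pics/c5.png',o)
E
```

```text
(no output)
```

View pics/c5.png

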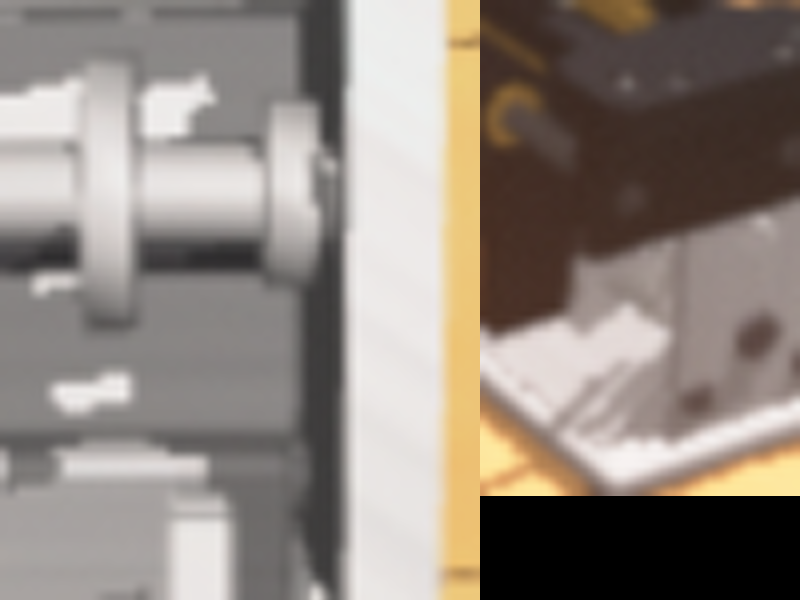

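The wrist close-up (×8) shows the 16 mm flange at x 82–135 and the 11 mm flange at x 265–320, both centred on y 191. The blade is at x 170–230 with its end at y≈505. Laterally it lines up with the groove at x≈200.

```bash
python3 - <<'E'
from h import *
d=np.load('s4.npz');st={k:d[k] for k in d}
r0=R.from_quat(st['tool_rot'])
f=lambda u,v,z:r0.inv().apply(plane('wrist',u/8+295-.44,v/8+75-.44,z,st)-st['eef_pos'])*1000
zt=.069+.0052+.0095
for z in (.0735,.075):print('f16 L/R',f(82,191,z+.008),f(135,191,z+.004),'f11',f(265,191,z+.003),f(320,191,z+.0055),'ctr',f(108,191,z),f(293,191,z))
print('blade',f(170,560,zt),f(230,560,zt),'end',f(200,515,zt),f(200,495,zt-.005))
print('cheek',f(345,191,.0845),f(442,191,.0845))
E
```

```text
f16 L/R [ 80.4319  -7.0109 -12.4248] [80.6073 -4.3051 -8.4242] f11 [80.655   2.8219 -7.4228] [80.5543  5.7367 -9.9223] ctr [80.8184 -5.9337 -4.4243] [80.8156  4.4698 -4.4223]
f16 L/R [ 80.3568  -6.9383 -13.9248] [80.5324 -4.2641 -9.9242] f11 [80.5802  2.7855 -8.9228] [ 80.4792   5.6677 -11.4223] ctr [80.7433 -5.8766 -5.9244] [80.7406  4.4168 -5.9224]
blade [ 60.643   -2.3376 -14.6369] [ 60.6423   0.8455 -14.6363] end [ 63.0506  -0.7456 -14.635 ] [63.7539 -0.7532 -9.6345]
cheek [ 80.2941   6.7831 -15.4222] [ 80.3815  11.8415 -15.4212]
```

Request:
{"name": "step_arm", "arguments": {"increments": [{"tx": 0.5,"ty": 0.0,"tz": 0.0,"ax": 0.0,"ay": 0.0,"az": 0.0,"grip": 1.0},{"tx": 1.0,"ty": 0.0,"tz": 0.0,"ax": 0.0,"ay": 0.0,"az": 0.0,"grip": 1.0},{"tx": 1.3,"ty": 0.0,"tz": 0.0,"ax": 0.0,"ay": 0.0,"az": 0.0,"grip": 1.0},{"tx": 1.4,"ty": 0.0,"tz": 0.0,"ax": 0.0,"ay": 0.0,"az": 0.0,"grip": 1.0},{"tx": 1.5,"ty": 0.0,"tz": 0.0,"ax": 0.0,"ay": 0.0,"az": 0.0,"grip": 1.0},{"tx": 1.6,"ty": 0.0,"tz": 0.0,"ax": 0.0,"ay": 0.0,"az": 0.0,"grip": 1.0}]}}

```text
t: 7.38
eef_pos: [0.4793, -0.0708, 0.0687]
tool_rot: [0.997, -0.076, -0.0, 0.0]
ft_force: [-0.6, -0.1, -0.8]
width: 0.0156
gripper_force: 30.0
```

Request:
{"name": "step_arm", "arguments": {"increments": [{"tx": 0.05,"ty": 0.0,"tz": 0.0,"ax": 0.0,"ay": 0.0,"az": 0.0,"grip": 1.0},{"tx": 0.1,"ty": 0.0,"tz": 0.0,"ax": 0.0,"ay": 0.0,"az": 0.0,"grip": 1.0},{"tx": 0.1,"ty": 0.0,"tz": 0.0,"ax": 0.0,"ay": 0.0,"az": 0.0,"grip": 1.0}]}}

```text
t: 7.75
eef_pos: [0.4803, -0.0709, 0.0687]
tool_rot: [0.997, -0.076, 0.0, -0.0]
ft_force: [0.1, 0.4, -0.9]
width: 0.0156
gripper_force: 30.0
```

Request:
{"name": "step_arm", "arguments": {"increments": [{"tx": 0.1,"ty": 0.0,"tz": 0.0,"ax": 0.0,"ay": 0.0,"az": 0.0,"grip": 1.0},{"tx": 0.2,"ty": 0.0,"tz": 0.0,"ax": 0.0,"ay": 0.0,"az": 0.0,"grip": 1.0},{"tx": 0.2,"ty": 0.0,"tz": 0.0,"ax": 0.0,"ay": 0.0,"az": 0.0,"grip": 1.0}]}}

```text
t: 8.12
eef_pos: [0.4824, -0.0713, 0.0687]
tool_rot: [0.997, -0.076, 0.0, 0.0]
ft_force: [0.1, 0.7, 0.2]
width: 0.0153
gripper_force: 30.0
```

Request:
{"name": "step_arm", "arguments": {"increments": [{"tx": 0.2,"ty": 0.0,"tz": 0.0,"ax": 0.0,"ay": 0.0,"az": 0.0,"grip": 1.0},{"tx": 0.4,"ty": 0.0,"tz": 0.0,"ax": 0.0,"ay": 0.0,"az": 0.0,"grip": 1.0},{"tx": 0.6,"ty": 0.0,"tz": 0.0,"ax": 0.0,"ay": 0.0,"az": 0.0,"grip": 1.0},{"tx": 0.75,"ty": 0.0,"tz": 0.0,"ax": 0.0,"ay": 0.0,"az": 0.0,"grip": 1.0},{"tx": 0.75,"ty": 0.0,"tz": 0.0,"ax": 0.0,"ay": 0.0,"az": 0.0,"grip": 1.0}]}}

```text
t: 8.75
eef_pos: [0.4898, -0.0724, 0.0686]
tool_rot: [0.997, -0.076, 0.0, -0.0]
ft_force: [-1.2, 0.6, -0.9]
width: 0.0158
gripper_force: 30.0
```

```bash
python3 - <<'E'
from h import *
s=manip.state();print(s['t'],np.array(s['eef_pos']),s['ft_force'],s['ft_torque'])
im=imaging.capture('wrist')[:,:,::-1];cv2.imwrite('pics/w6.png',im)
np.savez('s6.npz',eef_pos=s['eef_pos'],tool_rot=s['tool_rot'])
cv2.imwrite('pics/c6.png',cv2.resize(im[95:170,285:365],(640,600),interpolation=cv2.INTER_CUBIC))
E
```

```text
8.75 [ 0.4898 -0.0724  0.0686] [-1.1914  0.5606 -0.9216] [-0.0499  0.1737  0.0549]
```

View pics/c6.png

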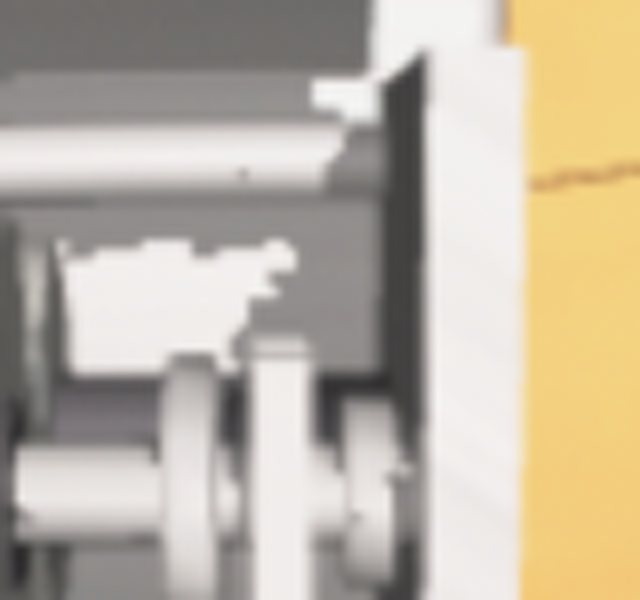

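The blade (x 252–308) sits in the groove between the flanges (x 165–217 and 345–395), with the prong ends beyond the bar and no force. Now I'll press.

Request:
{"name": "step_arm", "arguments": {"increments": [{"tx": 0.0,"ty": -0.1,"tz": 0.0,"ax": 0.0,"ay": 0.0,"az": 0.0,"grip": 1.0},{"tx": 0.0,"ty": -0.2,"tz": 0.0,"ax": 0.0,"ay": 0.0,"az": 0.0,"grip": 1.0},{"tx": 0.0,"ty": -0.3,"tz": 0.0,"ax": 0.0,"ay": 0.0,"az": 0.0,"grip": 1.0},{"tx": 0.0,"ty": -0.35,"tz": 0.0,"ax": 0.0,"ay": 0.0,"az": 0.0,"grip": 1.0},{"tx": 0.0,"ty": -0.35,"tz": 0.0,"ax": 0.0,"ay": 0.0,"az": 0.0,"grip": 1.0}]}}

```text
t: 9.43
eef_pos: [0.4903, -0.0689, 0.0687]
tool_rot: [0.997, -0.076, 0.0, 0.0]
ft_force: [-0.1, -1.0, -0.8]
width: 0.0155
gripper_force: 30.0
```

Request:
{"name": "step_arm", "arguments": {"increments": [{"tx": 0.0,"ty": -0.1,"tz": 0.0,"ax": 0.0,"ay": 0.0,"az": 0.0,"grip": 1.0},{"tx": 0.0,"ty": -0.2,"tz": 0.0,"ax": 0.0,"ay": 0.0,"az": 0.0,"grip": 1.0},{"tx": 0.0,"ty": -0.2,"tz": 0.0,"ax": 0.0,"ay": 0.0,"az": 0.0,"grip": 1.0}]}}

```text
t: 9.8
eef_pos: [0.4906, -0.0671, 0.0687]
tool_rot: [0.997, -0.076, 0.0, 0.0]
ft_force: [-0.8, -3.0, -0.6]
width: 0.0158
gripper_force: 30.0
```

Request:
{"name": "step_arm", "arguments": {"increments": [{"tx": 0.0,"ty": -0.1,"tz": 0.0,"ax": 0.0,"ay": 0.0,"az": 0.0,"grip": 1.0},{"tx": 0.0,"ty": -0.2,"tz": 0.0,"ax": 0.0,"ay": 0.0,"az": 0.0,"grip": 1.0},{"tx": 0.0,"ty": -0.2,"tz": 0.0,"ax": 0.0,"ay": 0.0,"az": 0.0,"grip": 1.0}]}}

```text
t: 10.18
eef_pos: [0.4908, -0.0649, 0.0686]
tool_rot: [0.997, -0.076, -0.0, 0.0]
ft_force: [0.1, -4.1, -0.3]
width: 0.0161
gripper_force: 30.0
```

Request:
{"name": "step_arm", "arguments": {"increments": [{"tx": 0.0,"ty": -0.05,"tz": 0.0,"ax": 0.0,"ay": 0.0,"az": 0.0,"grip": 1.0},{"tx": 0.0,"ty": -0.1,"tz": 0.0,"ax": 0.0,"ay": 0.0,"az": 0.0,"grip": 1.0},{"tx": 0.0,"ty": -0.1,"tz": 0.0,"ax": 0.0,"ay": 0.0,"az": 0.0,"grip": 1.0}]}}

```text
t: 10.55
eef_pos: [0.4909, -0.0639, 0.0686]
tool_rot: [0.997, -0.076, -0.0, -0.0]
ft_force: [-0.4, -3.9, -2.0]
width: 0.0156
gripper_force: 30.0
```

```bash
cat > m.py <<'E'
from h import *
import sys
s=manip.state();print(s['t'],np.array(s['eef_pos']),s['ft_force'],s['ft_torque'])
im=imaging.capture('wrist')[:,:,::-1];cv2.imwrite(f'pics/{sys.argv[1]}.png',im)
np.savez(f's_{sys.argv[1]}.npz',eef_pos=s['eef_pos'],tool_rot=s['tool_rot'])
g=cv2.cvtColor(im,cv2.COLOR_BGR2GRAY)
for r in map(int,sys.argv[2].split(',')):print(r,' '.join(f'{v:3d}' for v in g[r,285:362]))
E
python3 m.py w7 145,150,155,157
```

```text
10.55 [ 0.4909 -0.0639  0.0686] [-0.4179 -3.8589 -1.957 ] [-0.6298  0.2941 -0.2501]
145 239 241 241 239 237 238 240 242 243 242 242 242 237 213 131  82  89 179 239 243 239 179 110 103 103 114 164 187 192 169 118 117 169 222 235 236 236 236 233 205 151 110 104 104 104 103 103 101 107 138 140 137 133 128 116  72  58  57  57  58  58  58  57  57  60  63  65  65  65  65  65  68 101 168 230 238 238
150 240 243 243 241 215 186 220 241 243 243 243 242 232 178 113 100 114 138 160 163 162 154 150 141 122 121 205 221 222 220 203 141 176 222 234 235 236 236 233 204 162 146 143 144 144 141 123  93 117 198 209 208 206 202 192 147 135 135 135 133 133 132 131 130 130 130 128 126 107  92  97 100 100 167 227 235 236
155 200 240 243 243 242 233 226 241 243 243 243 242 236 207 123 118 160 202 224 226 227 226 226 227 226 225 225 227 230 231 231 228 204 224 234 235 235 236 235 232 228 227 227 227 227 227 225 204 144 215 226 226 227 226 225 224 225 226 226 226 225 225 225 225 225 219 191 147 134 125 124 121 108 188 223 230 230
157 201 240 243 243 242 233 227 241 243 243 243 242 236 207 120 115 155 199 224 227 226 222 223 226 227 226 225 228 231 232 233 231 207 225 235 235 236 235 235 232 230 228 228 229 229 229 228 209 150 214 227 229 230 230 230 228 230 230 230 231 231 231 232 231 231 218 148 135 134 126 125 122 105 187 224 232 232
```

```bash
cat > t.py <<'E'
from h import *
import sys
n=sys.argv[1];d=np.load(f's_{n}.npz');st={k:d[k] for k in d};r0=R.from_quat(st['tool_rot'])
for a in sys.argv[2:]:
    u,v,z=map(float,a.split(','));print(a,r0.inv().apply(plane('wrist',u,v,z,st)-st['eef_pos'])*1000)
E
python3 t.py w7 350.8,157,.0765 357.6,157,.0845 333,157,.079 301,157,.08 317,157,.0837
```

```text
350.8,157,.0765 [54.404  13.3219 -7.8996]
357.6,157,.0845 [ 55.554   15.4329 -15.8998]
333,157,.079 [ 54.6973   5.1784 -10.3995]
301,157,.08 [ 54.8513  -8.8906 -11.3994]
317,157,.0837 [ 55.3448  -1.8371 -15.0996]
```

Request:
{"name": "step_arm", "arguments": {"increments": [{"tx": 0.0,"ty": -0.05,"tz": 0.0,"ax": 0.0,"ay": 0.0,"az": 0.0,"grip": 1.0},{"tx": 0.0,"ty": -0.07,"tz": 0.0,"ax": 0.0,"ay": 0.0,"az": 0.0,"grip": 1.0},{"tx": 0.0,"ty": -0.07,"tz": 0.0,"ax": 0.0,"ay": 0.0,"az": 0.0,"grip": 1.0}]}}

```text
t: 10.98
eef_pos: [0.4911, -0.0633, 0.0687]
tool_rot: [0.997, -0.076, 0.0, 0.0]
ft_force: [-0.6, -4.3, -2.3]
width: 0.0157
gripper_force: 30.0
```

```bash
python3 m.py w8 150,156; python3 - <<'E'
from workcell import manip
import numpy as np
print(manip.state()['ft_force'])
E
```

```text
10.975 [ 0.4911 -0.0633  0.0687] [-0.5558 -4.2607 -2.3447] [-0.7493  0.368  -0.1974]
150 219 218 238 242 241 223 172 191 236 242 242 242 243 243 239 172 105 104 125 155 161 161 155 148 143 140 191 216 221 221 220 217 197 223 234 235 235 236 234 215 176 148 143 144 143 143 141 127 120 197 209 207 206 203 193 152 138 134 134 134 132 133 130 131 129 129 129 127 118  96  80  90 104  78 119 211 235
156 207 188 237 243 242 241 230 193 237 242 242 242 242 242 238 162 106 128 175 224 228 225 192 152 144 150 198 222 230 232 232 232 231 233 235 235 235 235 234 216 215 228 230 230 230 230 229 222 201 222 227 228 228 229 225 203 222 230 231 231 231 230 230 230 230 230 226 187 154 129 111 113 129 102 145 207 230
[-1.16116953 -4.62701011 -2.11620517]
```

Request:
{"name": "step_arm", "arguments": {"increments": [{"tx": 0.0,"ty": -0.02,"tz": -0.1,"ax": 0.0,"ay": 0.0,"az": 0.0,"grip": 1.0},{"tx": 0.0,"ty": -0.03,"tz": -0.2,"ax": 0.0,"ay": 0.0,"az": 0.0,"grip": 1.0},{"tx": 0.0,"ty": -0.04,"tz": -0.3,"ax": 0.0,"ay": 0.0,"az": 0.0,"grip": 1.0},{"tx": 0.0,"ty": -0.04,"tz": -0.3,"ax": 0.0,"ay": 0.0,"az": 0.0,"grip": 1.0}]}}

```text
t: 11.52
eef_pos: [0.4911, -0.0629, 0.0717]
tool_rot: [0.997, -0.076, -0.0, 0.0]
ft_force: [-1.0, -5.1, -1.9]
width: 0.0157
gripper_force: 30.1
```

Request:
{"name": "step_arm", "arguments": {"increments": [{"tx": 0.0,"ty": -0.01,"tz": -0.2,"ax": 0.0,"ay": 0.0,"az": 0.0,"grip": 1.0},{"tx": 0.0,"ty": -0.02,"tz": -0.4,"ax": 0.0,"ay": 0.0,"az": 0.0,"grip": 1.0},{"tx": 0.0,"ty": -0.02,"tz": -0.4,"ax": 0.0,"ay": 0.0,"az": 0.0,"grip": 1.0}]}}

```text
t: 11.9
eef_pos: [0.4912, -0.0627, 0.0758]
tool_rot: [0.997, -0.076, 0.0, 0.0]
ft_force: [-1.0, -4.8, -3.6]
width: 0.0161
gripper_force: 30.1
```

Request:
{"name": "step_arm", "arguments": {"increments": [{"tx": 0.0,"ty": -0.02,"tz": -0.2,"ax": 0.0,"ay": 0.0,"az": 0.0,"grip": 1.0},{"tx": 0.0,"ty": -0.03,"tz": -0.4,"ax": 0.0,"ay": 0.0,"az": 0.0,"grip": 1.0},{"tx": 0.0,"ty": -0.04,"tz": -0.6,"ax": 0.0,"ay": 0.0,"az": 0.0,"grip": 1.0},{"tx": 0.0,"ty": -0.05,"tz": -0.8,"ax": 0.0,"ay": 0.0,"az": 0.0,"grip": 1.0},{"tx": 0.0,"ty": -0.05,"tz": -0.9,"ax": 0.0,"ay": 0.0,"az": 0.0,"grip": 1.0},{"tx": 0.0,"ty": -0.05,"tz": -0.9,"ax": 0.0,"ay": 0.0,"az": 0.0,"grip": 1.0}]}}

```text
t: 12.65
eef_pos: [0.4912, -0.0622, 0.0848]
tool_rot: [0.997, -0.076, 0.0, 0.0]
ft_force: [-1.0, -5.6, -2.8]
width: 0.0159
gripper_force: 30.1
```

```bash
python3 m.py w9 148,156,164
```

```text
12.65 [ 0.4912 -0.0622  0.0848] [-0.9534 -5.6426 -2.7782] [-0.8419  0.4617 -0.3031]
148 241 242 242 242 242 242 243 242 242 241 231 191 123 110 110 110 104  86  59  52  52  78 148 195 213 214 212 209 182 138  96  75 122 212 235 237 237 237 235 222 173 112 101 100 101 113 154 185 186 185 181 174 141  82  69  64  64  63  63  63  64  62  62  63  64  65  65  65  68  90 103 101 138 227 235 237 237
156 243 242 238 214 228 241 243 243 243 241 223 164 102 108 111 110 101  92 130 195 197 163 190 220 224 227 229 228 190 137 162 215 193 223 235 237 236 237 235 223 200 199 224 226 226 222 221 225 226 227 225 206 203 223 225 226 225 226 226 225 225 225 225 224 211 195 220 206 139  99 105 110 142 225 234 234 233
164 235 237 239 240 239 239 240 241 242 242 229 182 120 110 111 110 100  81  55  44  46  79 137 179 201 206 209 209 184 138  79  75 123 212 235 237 237 237 236 235 232 231 230 230 228 195 160 165 169 172 172 162 136 111 131 134 134 134 134 127 101  75  65  64  64  65  65  65  65  65  69  96 161 223 233 233 233
```

Request:
{"name": "step_arm", "arguments": {"increments": [{"tx": 0.0,"ty": 0.1,"tz": 0.0,"ax": 0.0,"ay": 0.0,"az": 0.0,"grip": 1.0},{"tx": 0.0,"ty": 0.25,"tz": 0.0,"ax": 0.0,"ay": 0.0,"az": 0.0,"grip": 1.0},{"tx": 0.0,"ty": 0.4,"tz": 0.0,"ax": 0.0,"ay": 0.0,"az": 0.0,"grip": 1.0},{"tx": 0.0,"ty": 0.55,"tz": 0.0,"ax": 0.0,"ay": 0.0,"az": 0.0,"grip": 1.0},{"tx": 0.0,"ty": 0.65,"tz": 0.0,"ax": 0.0,"ay": 0.0,"az": 0.0,"grip": 1.0},{"tx": 0.0,"ty": 0.7,"tz": 0.0,"ax": 0.0,"ay": 0.0,"az": 0.0,"grip": 1.0},{"tx": 0.0,"ty": 0.7,"tz": 0.0,"ax": 0.0,"ay": 0.0,"az": 0.0,"grip": 1.0}]}}

```text
t: 13.58
eef_pos: [0.4902, -0.0689, 0.0847]
tool_rot: [0.997, -0.076, -0.0, -0.0]
ft_force: [-0.8, -1.2, -3.1]
width: 0.0159
gripper_force: 30.0
```

```bash
python3 m.py w10 148,156,164
```

```text
13.575 [ 0.4902 -0.0689  0.0847] [-0.7692 -1.2296 -3.1467] [-0.2381  0.2545 -0.0704]
148 106 109 108  93  70  55  66  73  93 107 117 153 193 194 131 106 106 106 105 103 103 135 187 217 219 218 216 206 161  95  76 118 225 238 239 239 239 238 220 160 110 102  95  70  91 161 191 192 190 187 180 142  96  75  69  73  91 104 156 211 234 237 238 238 238 237 238 239 239 226 211 209 208 209 209 208 209
156 109 110 108  93 119 181 222 224 224 225 224 224 225 225 225 225 225 225 225 225 224 210 217 226 229 231 230 204 156 165 203 164 228 238 238 238 239 237 227 226 227 228 228 226 198 213 228 229 230 230 223 211 216 229 230 230 230 230 230 230 229 229 229 229 229 226 212 189 216 218 209 208 208 208 208 208 208
164 109 109 108  95  71  52  52  73 102 106 106 114 120 117 101  95 122 136 139 138 145 189 204 205 207 211 213 201 150  82  69 110 224 238 238 238 238 236 224 181 144 139 140 139 129 145 160 166 168 170 163 131  85  67  65  66  66  85 162 227 230 229 229 232 235 236 237 237 230 217 207 205 205 205 205 205 205
```

Request:
{"name": "step_arm", "arguments": {"increments": [{"tx": 0.0,"ty": 0.0,"tz": 0.1,"ax": 0.0,"ay": 0.0,"az": 0.0,"grip": 1.0},{"tx": 0.0,"ty": 0.0,"tz": 0.2,"ax": 0.0,"ay": 0.0,"az": 0.0,"grip": 1.0},{"tx": 0.0,"ty": 0.0,"tz": 0.3,"ax": 0.0,"ay": 0.0,"az": 0.0,"grip": 1.0},{"tx": 0.0,"ty": 0.0,"tz": 0.38,"ax": 0.0,"ay": 0.0,"az": 0.0,"grip": 1.0},{"tx": 0.0,"ty": 0.0,"tz": 0.38,"ax": 0.0,"ay": 0.0,"az": 0.0,"grip": 1.0}]}}

```text
t: 14.25
eef_pos: [0.4903, -0.0691, 0.0809]
tool_rot: [0.997, -0.076, 0.0, 0.0]
ft_force: [-0.1, -1.0, -1.0]
width: 0.0155
gripper_force: 30.0
```

```bash
python3 m.py w11 156,162
```

```text
14.25 [ 0.4903 -0.0691  0.0809] [-0.1324 -0.9623 -0.9661] [-0.2061  0.1542 -0.0286]
156 106 107 106  89 139 195 223 226 226 226 227 226 226 227 227 227 227 228 227 218 162 168 208 227 230 232 232 228 177 107 132 175 229 238 238 238 238 238 235 232 230 230 221 160 135 193 225 229 230 230 228 206 205 227 229 229 228 229 229 228 228 228 228 227 227 226 222 196 221 224 213 208 208 207 208 208 208
162 106 106 102  82  61  74  94 105 107 109 114 119 120 118 114 124 131 134 135 134 125 135 187 217 220 221 221 219 170  99  96 147 227 238 239 238 238 235 208 165 142 140 137 118 109 157 188 196 199 202 202 170 136 140 141 141 142 143 148 154 157 167 172 173 171 166 175 219 230 224 210 208 207 207 207 207 207
```

Request:
{"name": "step_arm", "arguments": {"increments": [{"tx": -0.3,"ty": 0.0,"tz": 0.0,"ax": 0.0,"ay": 0.0,"az": 0.0,"grip": 1.0},{"tx": -0.7,"ty": 0.0,"tz": 0.0,"ax": 0.0,"ay": 0.0,"az": 0.0,"grip": 1.0},{"tx": -1.2,"ty": 0.0,"tz": 0.0,"ax": 0.0,"ay": 0.0,"az": 0.0,"grip": 1.0},{"tx": -1.8,"ty": 0.0,"tz": 0.0,"ax": 0.0,"ay": 0.0,"az": 0.0,"grip": 1.0},{"tx": -2.6,"ty": 0.0,"tz": 0.0,"ax": 0.0,"ay": 0.0,"az": 0.0,"grip": 1.0},{"tx": -3.5,"ty": 0.0,"tz": 0.0,"ax": 0.0,"ay": 0.0,"az": 0.0,"grip": 1.0},{"tx": -3.5,"ty": 0.0,"tz": 0.0,"ax": 0.0,"ay": 0.0,"az": 0.0,"grip": 1.0}]}}

```text
t: 15.18
eef_pos: [0.4549, -0.0636, 0.0809]
tool_rot: [0.997, -0.076, -0.0, -0.0]
ft_force: [-0.2, 0.5, -0.4]
width: 0.016
gripper_force: 30.0
```

```bash
python3 m.py w12 100; python3 - <<'E'
from h import *
im=cv2.imread('pics/w12.png');cv2.imwrite('pics/c12.png',cv2.resize(im[40:170,180:380],(800,520),interpolation=cv2.INTER_CUBIC))
E
```

```text
15.175 [ 0.4549 -0.0636  0.0809] [-0.1944  0.482  -0.4197] [-0.0192  0.1766 -0.0078]
100 103 100 101  99  99 100 100  99 102 109 125 131 115  89  77  98 127 131 131 130 131 130 131 131 130 131 131 131 132 132 132 131 132 131 131 132 132 132 132 132 132 132 132 132 132 133 133 133 132 133 130 114  79  62  61  61  61  61  75 148 217 233 234 234 233 232 231 230 229 228 221 203 200 200 200 200 200
```

Request:
{"name": "step_arm", "arguments": {"increments": [{"tx": -2.0,"ty": -2.2,"tz": 0.0,"ax": 0.0,"ay": 0.0,"az": 0.0,"grip": 1.0},{"tx": -4.0,"ty": -4.5,"tz": 1.0,"ax": 0.0,"ay": 0.0,"az": 0.0,"grip": 1.0},{"tx": -5.6,"ty": -6.6,"tz": 3.0,"ax": 0.0,"ay": 0.0,"az": 0.0,"grip": 1.0},{"tx": -5.6,"ty": -6.6,"tz": 5.5,"ax": 0.0,"ay": 0.0,"az": 0.0,"grip": 1.0},{"tx": -5.6,"ty": -6.6,"tz": 6.8,"ax": 0.0,"ay": 0.0,"az": 0.0,"grip": 1.0},{"tx": -5.6,"ty": -6.6,"tz": 7.3,"ax": 0.0,"ay": 0.0,"az": 0.0,"grip": 1.0},{"tx": -5.6,"ty": -6.6,"tz": 7.6,"ax": 0.0,"ay": 0.0,"az": 0.0,"grip": 1.0},{"tx": -5.6,"ty": -6.6,"tz": 7.6,"ax": 0.0,"ay": 0.0,"az": 0.0,"grip": 1.0}]}}

```text
t: 16.23
eef_pos: [0.4105, 0.0098, 0.0051]
tool_rot: [0.997, -0.076, 0.0, 0.0]
ft_force: [-0.0, 0.1, 0.0]
width: 0.0154
gripper_force: 30.0
```

Request:
{"name": "step_arm", "arguments": {"increments": [{"tx": 0.0,"ty": 0.0,"tz": 0.0,"ax": 0.0,"ay": 0.0,"az": 0.0,"grip": 4.0},{"tx": 0.0,"ty": 0.0,"tz": 0.0,"ax": 0.0,"ay": 0.0,"az": 0.0,"grip": 4.0},{"tx": 0.0,"ty": 0.0,"tz": -1.0,"ax": 0.0,"ay": 0.0,"az": 0.0,"grip": 4.0},{"tx": 0.0,"ty": 0.0,"tz": -4.0,"ax": 0.0,"ay": 0.0,"az": 0.0,"grip": 5.5},{"tx": 0.0,"ty": 0.0,"tz": -9.0,"ax": 0.0,"ay": 0.0,"az": 0.0,"grip": 5.5},{"tx": 0.0,"ty": 0.0,"tz": -14.5,"ax": 0.0,"ay": 0.0,"az": -0.1,"grip": 5.5},{"tx": 0.0,"ty": 0.0,"tz": -19.0,"ax": 0.0,"ay": 0.0,"az": -0.28,"grip": 5.5},{"tx": 2.5,"ty": 0.0,"tz": -19.5,"ax": 0.0,"ay": 0.0,"az": -0.46,"grip": 5.5},{"tx": 5.5,"ty": 0.5,"tz": -19.5,"ax": 0.0,"ay": 0.0,"az": -0.64,"grip": 5.5},{"tx": 8.5,"ty": 0.8,"tz": -19.5,"ax": 0.0,"ay": 0.0,"az": -0.8,"grip": 5.5}]}}

```text
t: 17.48
eef_pos: [0.4936, -0.011, 0.2009]
tool_rot: [0.947, 0.321, 0.0, 0.0]
ft_force: [0.6, -0.2, 0.6]
width: 0.0549
gripper_force: 0.0
```

```bash
python3 -c "
from h import *
s=manip.state();print(s['t'],s['width'],s['eef_pos']);inc([.5527,-.0203,.2],down(1.419))"
```

```text
17.475 0.05488994959144729 [ 0.4936 -0.011   0.2009]
cm [4.1302 4.3265 0.0937] rv [ 0.0009 -0.0003 -0.7658]
```

Request:
{"name": "step_arm", "arguments": {"increments": [{"tx": 1.0,"ty": 1.0,"tz": 0.0,"ax": 0.0,"ay": 0.0,"az": -0.17,"grip": 5.5},{"tx": 2.0,"ty": 2.0,"tz": 0.0,"ax": 0.0,"ay": 0.0,"az": -0.34,"grip": 5.5},{"tx": 3.0,"ty": 3.0,"tz": 0.0,"ax": 0.0,"ay": 0.0,"az": -0.51,"grip": 5.5},{"tx": 4.0,"ty": 4.2,"tz": 0.1,"ax": 0.0,"ay": 0.0,"az": -0.68,"grip": 5.5},{"tx": 4.1,"ty": 4.3,"tz": 0.1,"ax": 0.0,"ay": 0.0,"az": -0.766,"grip": 5.5},{"tx": 4.1,"ty": 4.3,"tz": 0.1,"ax": 0.0,"ay": 0.0,"az": -0.766,"grip": 5.5},{"tx": 4.1,"ty": 4.3,"tz": 0.1,"ax": 0.0,"ay": 0.0,"az": -0.766,"grip": 5.5}]}}

```text
t: 18.35
eef_pos: [0.5514, -0.0203, 0.1993]
tool_rot: [0.761, 0.649, 0.0, 0.0]
ft_force: [-0.2, 0.7, 0.3]
width: 0.0549
gripper_force: 0.0
```

```bash
python3 m.py w13 200; python3 - <<'E'
from h import *
im=cv2.imread('pics/w13.png');o=np.zeros((600,800,3),np.uint8)
o[:,:480]=cv2.resize(im[130:330,240:400],(480,600),interpolation=cv2.INTER_CUBIC)
sc=imaging.capture('scene')[:,:,::-1];si=imaging.capture('side')[:,:,::-1]
o[:300,480:]=cv2.resize(sc[200:275,340:420],(320,300),interpolation=cv2.INTER_CUBIC)
o[300:,480:]=cv2.resize(si[150:225,320:400],(320,300),interpolation=cv2.INTER_CUBIC)
cv2.imwrite('pics/c13.png',o)
E
```

```text
18.35 [ 0.5514 -0.0203  0.1993] [-0.236   0.66    0.3406] [-0.0494  0.0761  0.0039]
200 166 165 165 167 167 164 145 117 113 112 112 112 113 113 112 112 111 114 113 108 105 111 117 122 126 130 134 136 137 136 140 142 145 147 147 146 144 141 140 139 137 135 134 134 132 129 126 124 122 118 114 128 149 169 202 207 180 146 128 129 142 127 113 112 110 110 113 114 115 115 114 115 113 113 116 117 116
```

View pics/c13.png

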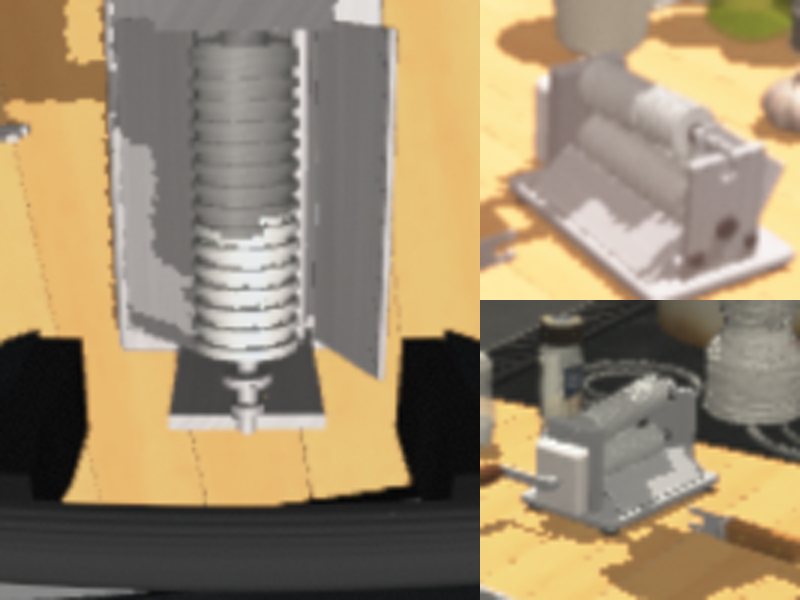

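The roller lies tilted, with the bar tip on the thin cheek's top at crop (248,420). The ridged body runs from (240,30) to (245,355). A slanted plate lies to its right (+x), between x 300 and 390, and its outer corner is at (383,378). The key lies on the table.

```bash
python3 - <<'E'
from h import *
d=np.load('s_w13.npz');st={k:d[k] for k in d}
yaw=-.152;g=np.array([.5435,-.0801]);ex=np.array([np.cos(yaw),np.sin(yaw)]);ey=np.array([-np.sin(yaw),np.cos(yaw)])
c=g+.0605*ey;print('cutter origin',c)
def f(u,v,z):
    p=plane('wrist',u/3+240-.33,v/3+130-.33,z,st)[:2]-c;return np.r_[p@ex,p@ey]*1000
for z in (.02,.03,.04,.05,.06,.07,.085):print(z,'outer',f(383,378,z),f(395,30,z),'inner',f(312,335,z),'left plate',f(190,350,z))
print('roller -y end L/R',f(195,345,.085),f(303,345,.085),'+y end',f(193,45,.075),f(298,45,.075))
print('cheek ends',f(170,420,.0845),f(325,420,.0845),'tip',f(248,432,.0875),'f16',f(247,383,.085),'body end low',f(243,358,.085))
print('crank cheek face',f(250,30,.0845))
E
```

```text
cutter origin [ 0.5527 -0.0203]
0.02 outer [ 53.8321 -87.5837] [53.315  46.7678] inner [ 25.4376 -68.6499] left plate [-21.3214 -74.6194]
0.03 outer [ 52.167 -82.63 ] [51.6657 47.594 ] inner [ 24.6448 -64.2778] left plate [-20.6776 -70.0639]
0.04 outer [ 50.5019 -77.6762] [50.0165 48.4202] inner [ 23.852  -59.9057] left plate [-20.0339 -65.5085]
0.05 outer [ 48.8367 -72.7224] [48.3672 49.2463] inner [ 23.0592 -55.5337] left plate [-19.3901 -60.953 ]
0.06 outer [ 47.1716 -67.7687] [46.7179 50.0725] inner [ 22.2664 -51.1616] left plate [-18.7464 -56.3975]
0.07 outer [ 45.5064 -62.8149] [45.0687 50.8986] inner [ 21.4736 -46.7895] left plate [-18.1026 -51.842 ]
0.085 outer [ 43.0087 -55.3842] [42.5948 52.1379] inner [ 20.2844 -40.2314] left plate [-17.137  -45.0088]
roller -y end L/R [-15.5542 -43.32  ] [ 17.5831 -43.5557] +y end [-14.8217  46.8292] [15.7462 46.6468]
cheek ends [-24.2667 -69.9323] [ 25.1755 -70.2944] tip [  0.5742 -72.6681] f16 [  0.3376 -56.4383] body end low [ -0.8579 -47.7868]
crank cheek face [ 1.7144 51.8726]
```

Request:
{"name": "step_arm", "arguments": {"increments": [{"tx": 0.0,"ty": 0.19,"tz": 3.0,"ax": 0.0,"ay": 0.0,"az": -0.006,"grip": 5.5},{"tx": 0.0,"ty": 0.19,"tz": 7.0,"ax": 0.0,"ay": 0.0,"az": -0.006,"grip": 5.5},{"tx": 0.0,"ty": 0.19,"tz": 10.5,"ax": 0.0,"ay": 0.0,"az": -0.006,"grip": 5.5},{"tx": 0.0,"ty": 0.19,"tz": 12.0,"ax": 0.0,"ay": 0.0,"az": -0.006,"grip": 5.5},{"tx": 0.0,"ty": 0.19,"tz": 12.9,"ax": 0.0,"ay": 0.0,"az": -0.006,"grip": 5.5},{"tx": 0.0,"ty": 0.19,"tz": 12.9,"ax": 0.0,"ay": 0.0,"az": -0.006,"grip": 5.5}]}}

```text
t: 19.25
eef_pos: [0.5538, -0.0207, 0.0702]
tool_rot: [0.758, 0.652, 0.0, 0.0]
ft_force: [-0.0, 0.1, 0.5]
width: 0.0549
gripper_force: 0.0
```

Request:
{"name": "step_arm", "arguments": {"increments": [{"tx": 0.0,"ty": 0.0,"tz": 0.0,"ax": 0.0,"ay": 0.0,"az": 0.0,"grip": 4.0},{"tx": 0.0,"ty": 0.0,"tz": 0.0,"ax": 0.0,"ay": 0.0,"az": 0.0,"grip": 3.5},{"tx": 0.0,"ty": 0.0,"tz": 0.0,"ax": 0.0,"ay": 0.0,"az": 0.0,"grip": 3.3},{"tx": 0.0,"ty": 0.0,"tz": 0.0,"ax": 0.0,"ay": 0.0,"az": 0.0,"grip": 3.25},{"tx": 0.0,"ty": 0.0,"tz": 0.0,"ax": 0.0,"ay": 0.0,"az": 0.0,"grip": 3.25}]}}

```text
t: 19.88
eef_pos: [0.5533, -0.0208, 0.0698]
tool_rot: [0.758, 0.652, -0.0, -0.0]
ft_force: [-3.1, -2.4, 0.3]
width: 0.0324
gripper_force: 1.4
```

Request:
{"name": "step_arm", "arguments": {"increments": [{"tx": 0.0,"ty": -0.05,"tz": 0.0,"ax": 0.0,"ay": 0.0,"az": 0.0,"grip": 3.2},{"tx": 0.0,"ty": -0.05,"tz": 0.0,"ax": 0.0,"ay": 0.0,"az": 0.0,"grip": 2.5},{"tx": 0.0,"ty": -0.05,"tz": 0.0,"ax": 0.0,"ay": 0.0,"az": 0.0,"grip": 2.5},{"tx": 0.0,"ty": -0.05,"tz": 0.0,"ax": 0.0,"ay": 0.0,"az": 0.0,"grip": 2.5}]}}

```text
t: 20.38
eef_pos: [0.5531, -0.0207, 0.0699]
tool_rot: [0.758, 0.652, -0.0, 0.0]
ft_force: [-1.7, -1.0, -1.4]
width: 0.0312
gripper_force: 30.0
```

Request:
{"name": "step_arm", "arguments": {"increments": [{"tx": 0.0,"ty": 0.0,"tz": -0.08,"ax": 0.0,"ay": -0.015,"az": 0.0,"grip": 2.5},{"tx": -0.01,"ty": 0.0,"tz": -0.165,"ax": 0.0,"ay": -0.03,"az": 0.0,"grip": 2.5},{"tx": -0.01,"ty": 0.0,"tz": -0.165,"ax": 0.0,"ay": -0.03,"az": 0.0,"grip": 2.5}]}}

```text
t: 20.75
eef_pos: [0.5531, -0.0208, 0.0715]
tool_rot: [0.758, 0.652, -0.012, 0.01]
ft_force: [-1.2, -3.8, -3.2]
width: 0.0312
gripper_force: 30.0
```

Request:
{"name": "step_arm", "arguments": {"increments": [{"tx": 0.0,"ty": 0.0,"tz": -0.08,"ax": 0.0,"ay": -0.015,"az": 0.0,"grip": 2.5},{"tx": -0.01,"ty": 0.0,"tz": -0.165,"ax": 0.0,"ay": -0.03,"az": 0.0,"grip": 2.5},{"tx": -0.01,"ty": 0.0,"tz": -0.165,"ax": 0.0,"ay": -0.03,"az": 0.0,"grip": 2.5}]}}

```text
t: 21.12
eef_pos: [0.5531, -0.021, 0.0732]
tool_rot: [0.758, 0.652, -0.023, 0.02]
ft_force: [-1.2, -6.3, -2.6]
width: 0.0312
gripper_force: 30.0
```

Request:
{"name": "step_arm", "arguments": {"increments": [{"tx": -0.15,"ty": 0.0,"tz": -0.016,"ax": 0.0,"ay": 0.0,"az": 0.0,"grip": 2.5},{"tx": -0.3,"ty": 0.0,"tz": -0.033,"ax": 0.0,"ay": 0.0,"az": 0.0,"grip": 2.5},{"tx": -0.3,"ty": 0.0,"tz": -0.033,"ax": 0.0,"ay": 0.0,"az": 0.0,"grip": 2.5}]}}

```text
t: 21.5
eef_pos: [0.5527, -0.0236, 0.0738]
tool_rot: [0.758, 0.651, -0.023, 0.02]
ft_force: [0.3, 0.4, -1.9]
width: 0.0314
gripper_force: 30.0
```

Request:
{"name": "step_arm", "arguments": {"increments": [{"tx": -0.15,"ty": 0.0,"tz": -0.016,"ax": 0.0,"ay": 0.0,"az": 0.0,"grip": 2.5},{"tx": -0.3,"ty": 0.0,"tz": -0.033,"ax": 0.0,"ay": 0.0,"az": 0.0,"grip": 2.5},{"tx": -0.3,"ty": 0.0,"tz": -0.033,"ax": 0.0,"ay": 0.0,"az": 0.0,"grip": 2.5}]}}

```text
t: 21.88
eef_pos: [0.5522, -0.0268, 0.0742]
tool_rot: [0.758, 0.651, -0.023, 0.02]
ft_force: [0.0, -0.3, -3.1]
width: 0.0316
gripper_force: 30.0
```

Free. I'll continue drawing it out.

Request:
{"name": "step_arm", "arguments": {"increments": [{"tx": -0.15,"ty": 0.0,"tz": -0.016,"ax": 0.0,"ay": 0.0,"az": 0.0,"grip": 2.5},{"tx": -0.3,"ty": 0.0,"tz": -0.033,"ax": 0.0,"ay": 0.0,"az": 0.0,"grip": 2.5},{"tx": -0.3,"ty": 0.0,"tz": -0.033,"ax": 0.0,"ay": 0.0,"az": 0.0,"grip": 2.5}]}}

```text
t: 22.25
eef_pos: [0.5517, -0.0297, 0.0747]
tool_rot: [0.758, 0.651, -0.023, 0.02]
ft_force: [-0.5, 0.5, -3.0]
width: 0.0315
gripper_force: 30.0
```

Request:
{"name": "step_arm", "arguments": {"increments": [{"tx": -0.15,"ty": 0.0,"tz": -0.02,"ax": 0.0,"ay": 0.0,"az": 0.0,"grip": 2.5},{"tx": -0.3,"ty": 0.0,"tz": -0.05,"ax": 0.0,"ay": 0.0,"az": 0.0,"grip": 2.5},{"tx": -0.4,"ty": 0.0,"tz": -0.07,"ax": 0.0,"ay": 0.0,"az": 0.0,"grip": 2.5},{"tx": -0.4,"ty": 0.0,"tz": -0.07,"ax": 0.0,"ay": 0.0,"az": 0.0,"grip": 2.5}]}}

```text
t: 22.75
eef_pos: [0.5511, -0.0336, 0.0757]
tool_rot: [0.758, 0.651, -0.023, 0.02]
ft_force: [0.4, 0.1, -2.4]
width: 0.0312
gripper_force: 30.0
```

```bash
python3 m.py w14 200; python3 - <<'E'
from h import *
im=cv2.imread('pics/w14.png');g=cv2.cvtColor(im,cv2.COLOR_BGR2GRAY)
print(g[60:180:2,318:324].mean(1).astype(int))
E
```

```text
22.75 [ 0.5511 -0.0336  0.0757] [ 0.4466  0.0698 -2.3535] [0.0133 0.0634 0.0022]
200 112 111 111 111 114 117 120 122 126 128 130 133 135 137 138 140 141 142 143 145 147 147 149 150 152 154 154 155 156 156 156 156 157 156 155 153 152 151 151 151 150 149 147 146 145 144 141 139 137 136 134 132 130 128 127 125 124 124 122 118 113 110 106 102  98  97  96  95 109 122 125 122 104  97  96  95  95
[214 189 167 140 214 228 233 234 235 235 235 235 235 235 235 235 235 231
 172 116  95 133 225 226 226 226 225 223 222 221 221 221 221 222 222 223
 224 222  97 197 210 210 210 210 210 210 209 209 208 197 129 112 210 212
 155 122 119  91 200 235]
```

Request:
{"name": "step_arm", "arguments": {"increments": [{"tx": -0.15,"ty": 0.0,"tz": -0.03,"ax": 0.0,"ay": 0.0,"az": 0.0,"grip": 2.5},{"tx": -0.3,"ty": 0.0,"tz": -0.06,"ax": 0.0,"ay": 0.0,"az": 0.0,"grip": 2.5},{"tx": -0.45,"ty": 0.0,"tz": -0.1,"ax": 0.0,"ay": 0.0,"az": 0.0,"grip": 2.5},{"tx": -0.5,"ty": 0.0,"tz": -0.2,"ax": 0.0,"ay": 0.0,"az": 0.0,"grip": 2.5},{"tx": -0.5,"ty": 0.0,"tz": -0.4,"ax": 0.0,"ay": 0.0,"az": 0.0,"grip": 2.5},{"tx": -0.5,"ty": 0.0,"tz": -0.6,"ax": 0.0,"ay": 0.0,"az": 0.0,"grip": 2.5}]}}

```text
t: 23.55
eef_pos: [0.5505, -0.038, 0.0821]
tool_rot: [0.758, 0.651, -0.023, 0.02]
ft_force: [0.4, 1.0, -2.3]
width: 0.0311
gripper_force: 30.0
```

Request:
{"name": "step_arm", "arguments": {"increments": [{"tx": -0.1,"ty": 0.0,"tz": -2.0,"ax": 0.0,"ay": 0.0,"az": 0.0,"grip": 2.5},{"tx": -0.1,"ty": 0.0,"tz": -6.0,"ax": 0.0,"ay": 0.0,"az": 0.0,"grip": 2.5},{"tx": 0.0,"ty": 0.0,"tz": -10.5,"ax": 0.0,"ay": 0.06,"az": 0.0,"grip": 2.5},{"tx": 0.0,"ty": 0.0,"tz": -12.0,"ax": 0.0,"ay": 0.12,"az": 0.0,"grip": 2.5},{"tx": 0.0,"ty": 0.0,"tz": -12.0,"ax": 0.0,"ay": 0.169,"az": 0.0,"grip": 2.5},{"tx": 0.0,"ty": 0.0,"tz": -12.0,"ax": 0.0,"ay": 0.169,"az": 0.0,"grip": 2.5}]}}

```text
t: 24.3
eef_pos: [0.5513, -0.0315, 0.2018]
tool_rot: [0.758, 0.65, 0.041, -0.035]
ft_force: [0.9, 1.2, -2.3]
width: 0.0311
gripper_force: 30.0
```

```bash
python3 - <<'E'
from h import *
s=manip.state();print(s['t'],s['eef_pos'],s['ft_force']);r=R.from_quat(s['tool_rot']);print(r.as_matrix())
# keep tilt: target = world-yaw rotation of current
t=R.from_rotvec([0,0,1.55])*r
inc([.493,.304,.18],t); 
p=np.array(s['eef_pos'])
E
```

```text
24.3 [ 0.5513 -0.0315  0.2018] [ 0.8805  1.1598 -2.3137]
[[ 0.1505  0.9885  0.0163]
 [ 0.9827 -0.1513  0.107 ]
 [ 0.1083 -0.0001 -0.9941]]
cm [ 31.8528 -10.8437   5.6602] rv [ 0.1678 -0.0001 -1.5409]
```

Request:
{"name": "step_arm", "arguments": {"increments": [{"tx": 3.2,"ty": -1.1,"tz": 0.3,"ax": 0.0186,"ay": 0.0,"az": -0.171,"grip": 2.5},{"tx": 6.8,"ty": -2.3,"tz": 0.7,"ax": 0.0372,"ay": 0.0,"az": -0.342,"grip": 2.5},{"tx": 10.4,"ty": -3.5,"tz": 1.2,"ax": 0.0558,"ay": 0.0,"az": -0.513,"grip": 2.5},{"tx": 14.0,"ty": -4.7,"tz": 1.9,"ax": 0.0744,"ay": 0.0,"az": -0.684,"grip": 2.5},{"tx": 17.6,"ty": -6.0,"tz": 2.6,"ax": 0.093,"ay": 0.0,"az": -0.855,"grip": 2.5},{"tx": 21.2,"ty": -7.2,"tz": 3.3,"ax": 0.1116,"ay": 0.0,"az": -1.026,"grip": 2.5},{"tx": 24.8,"ty": -8.4,"tz": 4.0,"ax": 0.1302,"ay": 0.0,"az": -1.197,"grip": 2.5},{"tx": 28.4,"ty": -9.6,"tz": 4.8,"ax": 0.149,"ay": 0.0,"az": -1.368,"grip": 2.5},{"tx": 31.8,"ty": -10.8,"tz": 5.6,"ax": 0.168,"ay": 0.0,"az": -1.541,"grip": 2.5},{"tx": 31.8,"ty": -10.8,"tz": 5.6,"ax": 0.168,"ay": 0.0,"az": -1.541,"grip": 2.5}]}}

```text
t: 25.55
eef_pos: [0.4921, 0.306, 0.1798]
tool_rot: [0.083, 0.995, 0.004, -0.054]
ft_force: [0.0, -0.6, -2.0]
width: 0.0312
gripper_force: 30.0
```

```bash
python3 - <<'E'
from h import *
s=manip.state();print(s['t'],s['eef_pos'],s['ft_force']);r=R.from_quat(s['tool_rot']);print(r.as_matrix())
im=imaging.capture('wrist')[:,:,::-1];cv2.imwrite('pics/w15.png',im);sc=imaging.capture('scene')[:,:,::-1];cv2.imwrite('pics/sc15.png',sc);cv2.imwrite('pics/si15.png',imaging.capture('side')[:,:,::-1])
np.savez('s_w15.npz',eef_pos=s['eef_pos'],tool_rot=s['tool_rot'])
for c in [(.3851,.2488),(.4141,.3916),(.6013,.3588),(.5727,.2168)]:print(proj('wrist',[*c,.018],s))
hsv=cv2.cvtColor(im,cv2.COLOR_BGR2HSV);m=((hsv[:,:,1]<60)&(hsv[:,:,2]>70)).astype(np.uint8)
m[260:]=0
n,l,st,ce=cv2.connectedComponentsWithStats(m)
for k in range(1,n):
    if st[k,4]>800:print(st[k],ce[k])
small=cv2.resize(m,(64,40),interpolation=cv2.INTER_AREA)
for row in small:print(''.join('#' if v else '.' for v in row))
E
```

```text
25.55 [0.4921 0.306  0.1798] [ 0.0058 -0.611  -1.9554]
[[-0.9802  0.1665 -0.1077]
 [ 0.1655  0.986   0.0173]
 [ 0.109  -0.0008 -0.994 ]]
(np.float64(247.86381925821235), np.float64(111.30121361951745))
(np.float64(389.59534593075307), np.float64(115.7645888417613))
(np.float64(381.9125662893312), np.float64(288.97382319727666))
(np.float64(254.16032981997756), np.float64(285.1416186085617))
[   0    0  111   94 2909] [45.7862 20.0485]
[ 530    0  110   31 2071] [595.662  10.184]
[ 425   44   47   69 1831] [447.2818  85.1884]
[ 501  109   79  135 3838] [538.4612 191.0419]
[  250   111   140   149 18938] [318.4624 181.5161]
##########...........................................###########
..######.................................................#######
..#####......................................................###
..###...........................................................
..##.....................................................#......
.........................................................#......
...........................................###...........#......
...............
[... 1429 characters left out ...]
..................................................
................................................................
................................................................
................................................................
................................................................
................................................................
................................................................
................................................................
................................................................
................................................................
................................................................
```

```bash
python3 - <<'E'
from h import *
g=cv2.cvtColor(cv2.imread('pics/w15.png'),cv2.COLOR_BGR2GRAY)
d=np.load('s_w15.npz');st={k:d[k] for k in d}
for r in (122,130,150):print(r,' '.join(str(v) for v in g[r-1:r+2,246:394].mean(0).astype(int)))
c=np.array([.4933,.3040]);yw=-.169;ex=np.array([np.cos(yw),np.sin(yw)]);ey=np.array([-np.sin(yw),np.cos(yw)])
for y in (-.044,-.022,-.011,0,.011,.022,.044):print(y,proj('wrist',[*(c-.09*ex+y*ey),.005],st),proj('wrist',[*(c-.07*ex+y*ey),.005],st))
E
```

```text
122 185 185 185 176 179 196 195 160 121 72 61 103 166 201 206 206 204 203 201 201 204 206 205 207 207 208 203 181 151 134 124 121 123 121 121 121 121 122 124 126 125 123 123 124 125 122 120 121 124 125 123 123 124 125 126 127 126 137 193 196 200 208 210 208 209 210 207 179 135 127 127 127 127 126 127 130 132 130 129 128 128 128 128 128 128 127 129 129 129 127 126 125 126 128 129 130 130 129 129 128 130 131 126 128 128 129 128 127 128 126 126 125 127 129 130 129 127 126 127 126 124 123 126 124 124 127 126 125 127 128 125 123 124 124 122 121 114 67 54 74 93 110 115 107 100 106 108 107
130 187 187 185 168 183 200 190 153 108 62 61 103 149 181 199 206 205 203 201 202 206 207 207 207 208 210 206 197 167 130 113 111 123 110 101 109 120 122 123 125 125 122 122 123 124 120 119 122 124 124 117 103 110 113 108 114 142 178 205 210 211 212 212 212 212 212 211 203 176 133 125 109 105 115 119 110 120 126 128 127 127 127 128 127 127 127 129 129 127 126 125 123 113 103 112 112 109 119 126 127 128 129 125 126 126 127 128 125 127 125 124 123 117 103 105 117 115 117 123 123 122 121 124 123 124 125 125 
[... 897 characters left out ...]
), np.float64(136.98973858879157))
-0.011 (np.float64(308.03295789532496), np.float64(118.1502740620007)) (np.float64(308.0082781939136), np.float64(136.9257685168076))
0 (np.float64(318.49035681248847), np.float64(118.12598123859078)) (np.float64(318.45587738530554), np.float64(136.9115378777406))
0.011 (np.float64(328.9526010005523), np.float64(118.16553514829047)) (np.float64(328.9083625230189), np.float64(136.9472869086078))
0.022 (np.float64(339.39621048534605), np.float64(118.2687422399122)) (np.float64(339.3421799432186), np.float64(137.03285242187246))
0.044 (np.float64(360.13514881549077), np.float64(118.66281789033029)) (np.float64(360.0611539194368), np.float64(137.3507929179834))
```

```bash
python3 - <<'E'
from h import *
r=R.from_quat(manip.state()['tool_rot'])
for z in (.05,.02,.012,.009):inc([.4907,.2945,z],r)
E
```

```text
cm [-1.3076 -0.9005 12.9913] rv [0. 0. 0.]
cm [-1.6321 -0.8991 15.9737] rv [0. 0. 0.]
cm [-1.7186 -0.8988 16.769 ] rv [0. 0. 0.]
cm [-1.7511 -0.8986 17.0672] rv [0. 0. 0.]
```

Request:
{"name": "step_arm", "arguments": {"increments": [{"tx": -0.3,"ty": -0.9,"tz": 4.0,"ax": 0.0,"ay": 0.0,"az": 0.0,"grip": 2.5},{"tx": -0.8,"ty": -0.9,"tz": 8.5,"ax": 0.0,"ay": 0.0,"az": 0.0,"grip": 2.5},{"tx": -1.2,"ty": -0.9,"tz": 12.0,"ax": 0.0,"ay": 0.0,"az": 0.0,"grip": 2.5},{"tx": -1.4,"ty": -0.9,"tz": 14.0,"ax": 0.0,"ay": 0.0,"az": 0.0,"grip": 2.5},{"tx": -1.53,"ty": -0.9,"tz": 15.0,"ax": 0.0,"ay": 0.0,"az": 0.0,"grip": 2.5},{"tx": -1.6,"ty": -0.9,"tz": 15.7,"ax": 0.0,"ay": 0.0,"az": 0.0,"grip": 2.5},{"tx": -1.65,"ty": -0.9,"tz": 16.1,"ax": 0.0,"ay": 0.0,"az": 0.0,"grip": 2.5},{"tx": -1.68,"ty": -0.9,"tz": 16.4,"ax": 0.0,"ay": 0.0,"az": 0.0,"grip": 2.5},{"tx": -1.68,"ty": -0.9,"tz": 16.4,"ax": 0.0,"ay": 0.0,"az": 0.0,"grip": 2.5}]}}

```text
t: 26.82
eef_pos: [0.4907, 0.2952, 0.0159]
tool_rot: [0.086, 0.995, 0.005, -0.054]
ft_force: [0.4, -0.4, -2.1]
width: 0.0312
gripper_force: 30.0
```

Request:
{"name": "step_arm", "arguments": {"increments": [{"tx": -0.02,"ty": 0.0,"tz": 0.2,"ax": 0.0,"ay": 0.0,"az": 0.0,"grip": 2.5},{"tx": -0.03,"ty": 0.0,"tz": 0.35,"ax": 0.0,"ay": 0.0,"az": 0.0,"grip": 2.5},{"tx": -0.03,"ty": 0.0,"tz": 0.35,"ax": 0.0,"ay": 0.0,"az": 0.0,"grip": 2.5}]}}

```text
t: 27.2
eef_pos: [0.4905, 0.2952, 0.0122]
tool_rot: [0.086, 0.995, 0.005, -0.054]
ft_force: [-1.1, -0.6, -1.9]
width: 0.0312
gripper_force: 30.0
```

Request:
{"name": "step_arm", "arguments": {"increments": [{"tx": -0.01,"ty": 0.0,"tz": 0.1,"ax": 0.0,"ay": 0.0,"az": 0.0,"grip": 2.5},{"tx": -0.02,"ty": 0.0,"tz": 0.2,"ax": 0.0,"ay": 0.0,"az": 0.0,"grip": 2.5},{"tx": -0.02,"ty": 0.0,"tz": 0.2,"ax": 0.0,"ay": 0.0,"az": 0.0,"grip": 2.5}]}}

```text
t: 27.58
eef_pos: [0.4905, 0.2952, 0.0102]
tool_rot: [0.086, 0.995, 0.005, -0.054]
ft_force: [-0.1, -0.1, -2.2]
width: 0.0311
gripper_force: 30.0
```

Request:
{"name": "step_arm", "arguments": {"increments": [{"tx": -0.01,"ty": 0.0,"tz": 0.08,"ax": 0.0,"ay": 0.0,"az": 0.0,"grip": 2.5},{"tx": -0.01,"ty": 0.0,"tz": 0.08,"ax": 0.0,"ay": 0.0,"az": 0.0,"grip": 2.5}]}}

```text
t: 27.82
eef_pos: [0.4905, 0.2952, 0.0094]
tool_rot: [0.086, 0.995, 0.005, -0.054]
ft_force: [-0.3, -0.7, -2.4]
width: 0.031
gripper_force: 30.0
```

Request:
{"name": "step_arm", "arguments": {"increments": [{"tx": -0.01,"ty": 0.0,"tz": 0.08,"ax": 0.0,"ay": 0.0,"az": 0.0,"grip": 2.5},{"tx": -0.01,"ty": 0.0,"tz": 0.08,"ax": 0.0,"ay": 0.0,"az": 0.0,"grip": 2.5}]}}

```text
t: 28.08
eef_pos: [0.4906, 0.2952, 0.0089]
tool_rot: [0.086, 0.995, 0.005, -0.054]
ft_force: [-1.8, 0.2, 2.5]
width: 0.0312
gripper_force: 30.0
```

Request:
{"name": "step_arm", "arguments": {"increments": [{"tx": -0.01,"ty": 0.0,"tz": 0.08,"ax": 0.0,"ay": 0.0,"az": 0.0,"grip": 2.5},{"tx": -0.01,"ty": 0.0,"tz": 0.08,"ax": 0.0,"ay": 0.0,"az": 0.0,"grip": 2.5}]}}

```text
t: 28.32
eef_pos: [0.4906, 0.2952, 0.0089]
tool_rot: [0.085, 0.995, 0.005, -0.054]
ft_force: [-3.4, -1.7, 9.2]
width: 0.031
gripper_force: 30.0
```

Request:
{"name": "step_arm", "arguments": {"increments": [{"tx": 0.0,"ty": 0.0,"tz": -0.1,"ax": 0.0,"ay": 0.0,"az": 0.0,"grip": 2.5},{"tx": 0.0,"ty": 0.0,"tz": -0.1,"ax": 0.0,"ay": 0.0,"az": 0.0,"grip": 3.3},{"tx": 0.0,"ty": 0.0,"tz": -0.1,"ax": 0.0,"ay": 0.0,"az": 0.0,"grip": 3.6},{"tx": 0.0,"ty": 0.0,"tz": -0.1,"ax": 0.0,"ay": 0.0,"az": 0.0,"grip": 4.2},{"tx": 0.0,"ty": 0.0,"tz": -0.1,"ax": 0.0,"ay": 0.0,"az": 0.0,"grip": 5.0},{"tx": 0.0,"ty": 0.0,"tz": -0.1,"ax": 0.0,"ay": 0.0,"az": 0.0,"grip": 5.0}]}}

```text
t: 29.08
eef_pos: [0.4907, 0.2952, 0.0088]
tool_rot: [0.086, 0.995, 0.005, -0.054]
ft_force: [0.3, -0.6, -0.2]
width: 0.0501
gripper_force: 0.0
```

Request:
{"name": "step_arm", "arguments": {"increments": [{"tx": 0.1,"ty": 0.0,"tz": -1.0,"ax": 0.0,"ay": 0.0,"az": 0.0,"grip": 5.0},{"tx": 0.3,"ty": 0.0,"tz": -3.0,"ax": 0.0,"ay": 0.0,"az": 0.0,"grip": 5.0},{"tx": 0.6,"ty": 0.0,"tz": -6.0,"ax": 0.0,"ay": 0.0,"az": 0.0,"grip": 5.0},{"tx": 1.2,"ty": 0.0,"tz": -11.0,"ax": 0.0,"ay": 0.0,"az": 0.0,"grip": 5.0},{"tx": 1.8,"ty": 0.0,"tz": -16.5,"ax": 0.0,"ay": 0.0,"az": 0.0,"grip": 5.0},{"tx": 1.8,"ty": 0.0,"tz": -16.5,"ax": 0.0,"ay": 0.0,"az": 0.0,"grip": 5.0},{"tx": 1.8,"ty": 0.0,"tz": -16.5,"ax": 0.0,"ay": 0.0,"az": 0.0,"grip": 5.0}]}}

```text
t: 29.95
eef_pos: [0.4902, 0.295, 0.1744]
tool_rot: [0.086, 0.995, 0.005, -0.054]
ft_force: [-0.2, 0.1, -0.4]
width: 0.0503
gripper_force: 0.0
```

```bash
python3 - <<'E'
from h import *
s=manip.state();print(s['t'],s['eef_pos'],s['ft_force'],s['width'])
a=imaging.capture('wrist')[:,:,::-1];b=imaging.capture('side')[:,:,::-1].astype(int)
b2=imaging.capture('side')[:,:,::-1].astype(int);print('motion',np.abs(b-b2).max())
cv2.imwrite('pics/w16.png',a);g=cv2.cvtColor(a,cv2.COLOR_BGR2GRAY)
for r in (150,170,185,200,215):print(r,' '.join(str(v) for v in g[r,270:370]))
print('col',' '.join(str(v) for v in g[100:300:2,308]))
for x in(-.0435,-.01,.0435):
  pass
c=np.array([.4935,.3051]);yw=-.168;ex=np.array([np.cos(yw),np.sin(yw)]);ey=np.array([-np.sin(yw),np.cos(yw)])
for x in (-.06,-.045,0,.045,.06):print(x,[np.round(proj('wrist',[*(c+x*ex+y*ey),.019],s),1) for y in (-.027,-.011,.005)])
E
```

```text
29.95 [0.4902 0.295  0.1744] [-0.2346  0.1189 -0.3854] 0.05030432117110199
motion 83
150 203 200 178 123 114 115 116 116 115 116 117 117 116 117 118 114 104 111 107 101 104 115 118 118 121 120 119 118 119 120 118 116 116 118 120 117 101 98 108 113 103 113 117 118 119 118 115 97 101 110 113 103 92 114 120 120 120 116 99 107 108 106 109 121 120 120 120 120 120 121 120 122 122 121 120 119 118 115 99 93 105 116 108 116 120 121 121 122 119 118 118 118 119 119 118 117 116 114 115 108
170 208 204 170 122 115 114 115 115 115 116 116 115 114 117 124 135 139 124 118 128 170 199 204 209 214 214 214 210 211 211 210 206 201 173 103 84 87 92 97 102 106 109 113 118 122 125 128 130 131 132 133 134 133 132 129 125 121 118 115 115 114 111 105 101 96 90 109 159 204 206 206 204 202 181 136 125 117 113 103 97 106 108 103 111 117 118 120 120 116 118 123 127 146 195 201 198 196 194 184 151
185 214 210 207 207 208 209 214 212 211 212 214 212 211 213 213 195 177 189 180 160 189 213 214 215 216 217 215 212 212 212 212 209 208 210 206 191 156 148 144 140 149 156 161 163 153 134 138 159 164 165 166 182 213 219 
[... 1057 characters left out ...]
09 109 109 108 109 109 109 109 109 108 109 108 109 108 95 105 103 101 94 97 103 94 94 103 93 93 126 150 139 174 127 130 173 133 126 171 121 121 169 122 127 167 121 133 165 109 124 164 118 133 159 104 137 156 101 142 137 104 160 187 187 188 189 188 190 190 190 190 190 191 192 191 200 199 139 101 62 63 98 183 185 176 177 110
-0.06 [array([303. , 146.4]), array([319.2, 146.2]), array([335.3, 146.2])]
-0.045 [array([303.2, 161.4]), array([319.2, 161.3]), array([335.3, 161.3])]
0 [array([303.6, 205.8]), array([319.4, 205.8]), array([335.2, 205.7])]
0.045 [array([304.3, 248. ]), array([319.6, 248. ]), array([334.8, 247.9])]
0.06 [array([304.6, 261.3]), array([319.6, 261.3]), array([334.7, 261.2])]
```

Request:
{"name": "step_arm", "arguments": {"increments": [{"tx": 0.0,"ty": 0.0,"tz": 0.0,"ax": 0.0,"ay": 0.0,"az": 0.0,"grip": 5.0},{"tx": 0.0,"ty": 0.0,"tz": 0.0,"ax": 0.0,"ay": 0.0,"az": 0.0,"grip": 5.0},{"tx": 0.0,"ty": 0.0,"tz": 0.0,"ax": 0.0,"ay": 0.0,"az": 0.0,"grip": 5.0},{"tx": 0.0,"ty": 0.0,"tz": 0.0,"ax": 0.0,"ay": 0.0,"az": 0.0,"grip": 5.0}]}}

```text
t: 30.6
eef_pos: [0.4906, 0.2951, 0.1748]
tool_rot: [0.086, 0.995, 0.005, -0.054]
ft_force: [-0.0, 0.0, -0.5]
width: 0.05
gripper_force: 0.0
```

```bash
python3 - <<'E'
from h import *
s=manip.state();f=[imaging.capture('wrist').astype(int) for _ in range(3)]
d=np.abs(f[2]-f[0]).max(2);print((d>25).sum(),d[150:270,295:345].max(),np.abs(f[2]-cv2.imread('pics/w16.png')[:,:,::-1].astype(int))[150:270,295:345].mean())
sc=imaging.capture('scene');hsv=cv2.cvtColor(sc,cv2.COLOR_RGB2HSV)
print('key near',[np.round(proj('scene',[.41+a,.01-.15*a,.019])) for a in (-.045,.028)])
print(order.sign_off() if (d[150:270,295:345]>40).sum()<30 else 'wait')
E
```

```text
41 35 5.683944444444444
key near [array([306., 271.]), array([335., 261.])]
the job is handed in; nothing more can be done
None
```

The job is handed in at about 31 s of the 72 s allowed: from the last images the roller lies still between two ribs near the tray's middle, and the key was laid on the table, clear of the tray. The sign-off gave no pass or fail verdict.

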